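# Stand sound ledgers for treatment, cull the damaged ones, spray

## Task

Prepare this batch of pocket ledgers for treatment: lay the damaged ones (one has lost a corner, another is broken short) flat in the blue repair tray, and stand every sound ledger upright on its short edge on the green board, either end down, not touching one another. Once all that is done, press the canister's white spray cap fully down and let it come back up; the ledgers must still be standing at the end. Leave the other things on the table where they are; the number of ledgers varies.

Things in the scene. Friction and masses are not known exactly. Their poses are not given: they have to be found in the camera images.
- ledger_a: Sound pocket ledger, a full rectangular block 110 x 64 x 28 mm, maroon covers, cream page edges, tan spine; x along the length, y across the width (spine at -y), z through the thickness; origin: centre of the underside cover (top cover at z = 28 mm). About 170 g. Starts lying flat, on the left. May be absent. Standing, its x axis is vertical (up or down)
- ledger_b: Sound pocket ledger, a full rectangular block 110 x 64 x 28 mm, maroon covers, cream page edges, tan spine; x along the length, y across the width (spine at -y), z through the thickness; origin: centre of the underside cover (top cover at z = 28 mm). About 170 g. Starts lying flat, on the left. May be absent. Standing, its x axis is vertical (up or down)
- ledger_c: Sound pocket ledger, a full rectangular block 110 x 64 x 28 mm, maroon covers, cream page edges, tan spine; x along the length, y across the width (spine at -y), z through the thickness; origin: centre of the underside cover (top cover at z = 28 mm). About 170 g. Starts lying flat, on the left. May be absent. Standing, its x axis is vertical (up or down)
- ledger_d: Sound pocket ledger, a full rectangular block 110 x 64 x 28 mm, maroon covers, cream page edges, tan spine; x along the length, y across the width (spine at -y), z through the thickness; origin: centre of the underside cover (top cover at z = 28 mm). About 170 g. Starts lying flat, on the left. May be absent. Standing, its x axis is vertical (up or down)
- torn: Damaged pocket ledger: same size and colours as the sound ones (110 x 64 x 28 mm) but one corner is torn away through the whole thickness: nothing is left where x > 17 mm and y > -2 mm (a piece 38 x 34 mm is gone). Origin and axes as for a sound ledger (underside centre of the former whole block). About 170 g, starts lying flat. May be absent
- short: Damaged pocket ledger broken short: 72 mm long (x) instead of 110, 64 mm wide (y), 28 mm thick (z), same colours. Origin: centre of its underside, x along the length. About 170 g, starts lying flat. May be absent
- board: Dark green treatment board with two thin white lines, fixed flat on the table: 280 mm (its x) x 200 mm (its y), 4 mm thick. Origin: centre of its underside, on the table; its top is 4 mm higher. Turned by up to 0.1 rad
- tray: Blue open repair tray, fixed on the table: outside 280 mm (its x) x 170 mm (its y), 20 mm high, walls and floor 4 mm thick, open at the top. Origin: centre of its underside
- canister: Fixed treatment spray canister, aluminium with a yellow band, 54 mm diameter on a 66 mm dark steel foot, shoulder at 142 mm, standing upright and screwed to the table. Origin: centre of its foot, on the table. The white cap is on its axis
- cap_top (a point): Centre of the top face of the canister's white sprung spray cap (34 mm diameter), 170 mm above the table when up, 162 mm when fully down
- cap (a joint): Travel of the spray cap in m: 0 = up, 0.008 = fully down against its stop; it moves straight down. Its spring pushes back with about 2.4 N at the top and 7.2 N at the bottom and returns the cap by itself
- dispenser: Bystander: green tape dispenser with a white roll, 130 x 50 x 82 mm. Origin: centre of its underside. Loose; to be left where it is
- adapter1: Bystander: black power adapter brick 115 x 50 x 32 mm, between the ledgers and the board, on the robot's side. Origin: centre of its underside. Loose; to be left where it is
- adapter2: Bystander: smaller black power adapter brick 95 x 45 x 28 mm. Origin: centre of its underside. Loose; to be left where it is
- phone: Bystander: black phone lying flat, 150 x 72 x 9 mm. Origin: centre of its underside. Loose; to be left where it is
Not all that is in view belongs to the job. What is shaped like the short but orange or yellow is not meant.

How it is judged:
By the outcome, as a careful person would: the job done as asked, in the order asked, and still so for the second after the job is handed in, with the robot touching nothing.
Of ledger_a, ledger_b, ledger_c, ledger_d only 3 to 4 are there at a start; the rules pass over those that are not, and their reading is None.
Of torn, short only 1 to 2 are there at a start; the rules pass over those that are not, and their reading is None.
At some moment in a run one of torn, short may be knocked a few centimetres aside while the robot is not near it.
Once in a run the grip may slacken for a moment while it holds something.
It also fails if it takes over 210 s, if anything falls off the work surface, if the arm or the gripper's body presses on something with over 40 N, if the wrist force passes 120 N, or if a joint passes its speed limit or range.

## Robot

A 6-joint arm with a two-finger parallel gripper is mounted at the origin on the work surface. World frame = base frame: x ahead of the robot, y to its left, z up, the work surface at z = 0. Lengths are in mm, angles in rad, forces in N, time in s.
With the tool pointing down it reaches from about 300 to 775 mm from the base axis. Payload 14.6 kg.
Tool frame: the origin (TCP) lies midway between the tips of the shut fingers; the grasp point (between the pads) lies 19 mm behind it (manip.grasp_offset is the distance from the TCP to the grasp point, in mm); z points along the fingers, y is the line along which they close (so a half turn about z gives the same grasp; the last joint's range is limited). The gripper opens to 94 mm and grips with 3 to 60 N. Pads are 16 mm wide; open, the fingers measure 119 mm over their backs; the gripper's body (75 mm by 177 mm) begins 78 mm behind the grasp point.
Start: joints at [-1.177, 0.3, 1.521, -0, 1.321, -0.067], TCP at [244.557, -492.627, 205.446] pointing down, gripper open.
Joint ranges: [-3.03, 3.03], [-0.79, 2.21], [0.23, 2.52], [-1.04, 4.18], [0, 3.07], [-2.55, 2.55]. Speed limits (rad/s): [2.22, 2.22, 2.57, 3.14, 3.14, 3.14].

## Interface

Orientations are given as [roll, pitch, yaw] about the fixed x, y, z axes, in that order (R = Rz(yaw) Ry(pitch) Rx(roll)).
In Python, from cell import manip, viewer gives the robot as it stands. The module is installed in compiled form; this text tells all that it offers.
- The arm moves only by the tool move_arm, never from a script. Its argument "moves" is a list of rows, each a list of 4 numbers: the shift along the tool's x, y, z in m, then the turn about the tool's z in rad. A call has 1 to 12 rows; each row is the pose to reach, as a shift and turn from the pose commanded when the call began, along the tool's axes at that moment; what a row does not reach only later rows make up. A row lasts 1/10 s, in which the tool goes at most 50 mm and 8.59 degrees, less where a joint would pass 70% of its speed; a pose out of reach is approached as far as the arm can. A call with a gripper value outside its range is refused whole. "jaw" is the finger opening in m, from 0 to 0.094, set as the call begins (left out, the last holds). The fingers move at their own pace and stop on an object; "squeeze" is the grip in N (left out, the last holds). Time passes only in rows, so rows that repeat a pose let the fingers close. It gives the time, the measured TCP pose, the force, the opening and the grip force at its end, in the units of the state.
- manip.read_state(): the state, without advancing time (a new reading comes with each control period).
- viewer.camera(name): name is "scene" or "top" or "wrist"; returns a dict with "frame" (400x640x3 uint8, blue, green, red), "z_map" (400x640 float32, mm along the optical axis (not along the pixel's ray), 0 where there is no reading), "fx", "fy", "cx", "cy" (pixels), "origin" and "orientation" of the camera in the world. Camera axes: x right, y down, z forward; pixel columns grow to the right and rows downward; lengths in mm; the calibration is good to about 2 mm. A picture is of the moment at which its call begins.
- manip.sign_off(): hands the job in; it is judged then, once.
The state is a dict: "clock": time; "joints": joint angles; "qd": joint speeds; "effort": joint torques, N m; "eef_pos": TCP position; "eef_rot": TCP orientation; "wrist_force": force on the tool from outside, world axes, zero at the start; "moment": the same for the moment, N m; "finger_gap": finger opening in mm; "finger_force": force on a finger pad.
Only numpy, scipy, OpenCV 4.12 (cv2) and the standard library are available. Lean on these libraries where they do the work, as an engineer would, in place of code of your own. Each camera call takes 0.05 s, during which the arm holds its last target. There are 200 camera calls.

## Working session

There is one attempt and no reset: what is moved stays moved. The work goes in short steps, Python scripts to look and compute and a tool call to move; the robot and the scene stay as the last step left them, time stands still between calls to the robot, and variables do not carry over. Pictures are saved under pics/ and viewed, at most 14 in all, crops included, and the job is handed in when it is done.

Besides the shell and the picture viewer there is one more tool, called as name(argument=value, ...), one argument or row to a line, values as JSON. move_arm: Moves the arm, as the interface text tells. Its arguments: {"type":"object","properties":{"moves":{"type":"array"},"jaw":{"type":"number"},"squeeze":{"type":"number"}},"required":["moves"]}

```bash
mkdir -p pics
cat > h.py <<'E'
import numpy as np, cv2
from scipy.spatial.transform import Rotation as R
from cell import manip, viewer
def cam(n):
    c=viewer.camera(n); 
    return c
def rot(o):
    o=np.array(o,float)
    return o if o.shape==(3,3) else (R.from_euler('xyz',o).as_matrix() if o.size==3 else R.from_quat(o).as_matrix())
def cloud(c):
    z=c['z_map'].astype(float); v,u=np.mgrid[:z.shape[0],:z.shape[1]]
    P=np.stack([(u-c['cx'])/c['fx']*z,(v-c['cy'])/c['fy']*z,z],-1)@rot(c['orientation']).T+np.array(c['origin'])
    P[z==0]=np.nan
    return P
E
python3 - <<'E'
from h import *
for n in('top','scene'):
    c=cam(n);cv2.imwrite(f'pics/{n}0.png',c['frame']);print(n,c['fx'],c['cx'],c['cy'],c['origin'],c['orientation'])
    P=cloud(c);np.save(n+'.npy',P);print(P[200,320],P[100,100])
s=manip.read_state();print(s)
E
```

```text
top 370.3476505155976 317.7092327884019 203.70176287482786 [ 458.0460637    22.03999306 1280.6341548 ] [-3.10466208 -0.01910717 -1.57780756]
[518.07378827 -10.84128175  -2.12871315] [869.11773127 748.26871533  -1.10519192]
scene 507.483570446851 316.75024431146966 198.46927226496936 [1344.4189705   684.84911557  937.13161211] [-2.2290866  -0.01134836  2.2533199 ]
[395.63845667 -60.02482577  -1.26102882] [  293.16190191 -1469.07173661  -169.69579881]
{'clock': 0.1, 'joints': array([-1.17660614e+00,  3.00399940e-01,  1.52147433e+00,  7.94352807e-07,
        1.32071737e+00, -6.66155540e-02]), 'qd': array([ 0.00022054, -0.00039838, -0.00065899, -0.00073667, -0.00221838,
        0.0004279 ]), 'effort': array([ 7.98568253e-04, -5.32645333e+01, -3.53280294e+01,  7.08952686e-02,
        2.35057133e-02, -9.02219108e-05]), 'eef_pos': array([ 244.4729935 , -492.43174571,  204.97052584]), 'eef_rot': array([-3.14059594e+00, -6.72663471e-05,  4.60805508e-01]), 'wrist_force': array([ 0.94705778,  0.61450042, -0.21122747]), 'moment': array([-0.01293085,  0.00185591,  0.01224836]), 'finger_force': 0.0, 'finger_gap': 93.74503538705933}
```

View pics/top0.png

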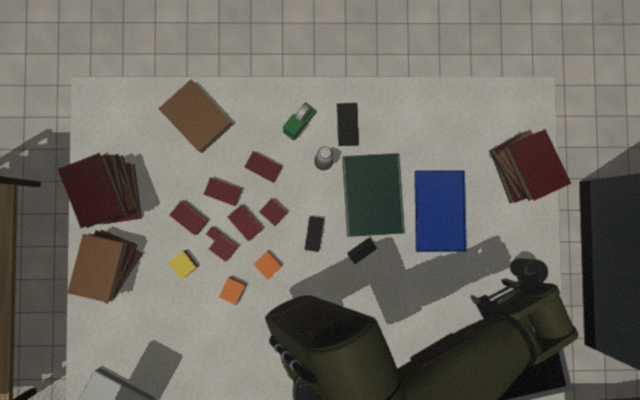

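View pics/scene0.png

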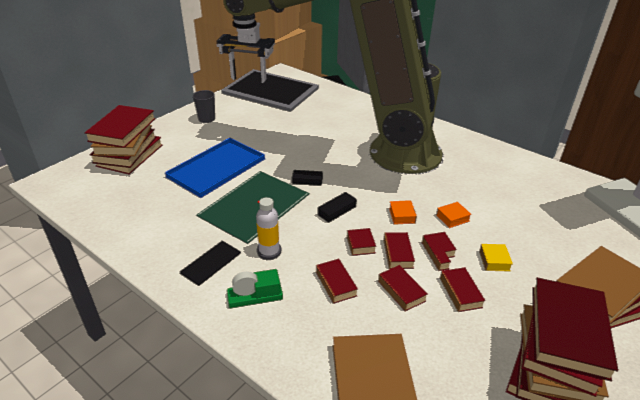

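The top view shows four sound ledgers at (263,166), (223,191), (188,217) and (245,222). The torn one is at (222,243) and the short one at (274,211). The board is at (373,194), the tray at (440,210) and the canister at (324,157).

```bash
cat >> h.py <<'E'
def blobs(c,which):
    P=cloud(c); f=c['frame']; hsv=cv2.cvtColor(f,cv2.COLOR_BGR2HSV); h,s,v=[hsv[...,i].astype(int) for i in range(3)]
    if which=='red': m=((h<6)|(h>165))&(s>110)&(v>40)
    if which=='green': m=(h>65)&(h<95)&(s>80)
    if which=='blue': m=(h>105)&(h<130)&(s>120)
    if which=='black': m=(v<45)
    m&=(P[...,0]>250)&(P[...,0]<850)&(np.abs(P[...,1])<560)
    n,l,st,_=cv2.connectedComponentsWithStats(m.astype(np.uint8)); out=[]
    for i in range(1,n):
        if st[i,4]<60: continue
        k=l==i; Q=P[k]; zt=np.nanmedian(Q[:,2])
        if which=='red': Q=Q[Q[:,2]>18]
        if len(Q)<60: continue
        (cx,cy),(w,hh),a=cv2.minAreaRect(Q[:,:2].astype(np.float32)); 
        if w<hh: w,hh,a=hh,w,a+90
        out.append((np.round([cx,cy,w,hh,a,zt,len(Q)],1),np.round(Q[:,:2].mean(0),1)))
    return out
E
python3 - <<'E'
from h import *
c=cam('top')
for w in('red','green','blue','black'):
    for b in blobs(c,w): print(w,*b)
P=cloud(c); k=(P[...,2]>120)&(P[...,1]>-50)&(P[...,1]<150)&(P[...,0]>500)&(P[...,0]<800); Q=P[k];print(len(Q),Q.mean(0),Q.min(0),Q.max(0)); T=Q[Q[:,2]>160];print(len(T),T.mean(0) if len(T) else 0)
E
```

```text
red [632.6 183.2 103.   57.6  62.   27.4 498. ] [632.6 183.3]
red [549.1 320.7 106.4  57.3  68.6  27.5 514. ] [549.3 320.8]
red [478.4 148.5  66.   57.2  47.9  27.3 326. ] [478.3 148.6]
red [460.1 434.  106.3  59.5  51.7  27.7 534. ] [460.3 434.5]
red [442.9 244.  103.1  59.4  40.1  27.4 523. ] [442.9 244.2]
red [372.2 331.6 105.   59.9  52.9  27.4 432. ] [368.8 323.4]
blue [ 4.786e+02 -4.235e+02  2.730e+02  1.694e+02  1.799e+02  3.300e+00
  3.815e+03] [ 477.1 -427.8]
black [ 779.8 -108.5  140.4   64.4    1.8    8.2  700. ] [ 778.3 -108.5]
black [403.9  10.5 107.6  42.4 171.5  31.3 377. ] [403.7  10.7]
black [ 344.8 -149.5   91.4   42.8  125.1   27.2  334. ] [ 345.  -149.8]
black [ 278.6 -457.8  207.5   53.1   97.6  481.8 1455. ] [ 281.3 -453.4]
black [ 266.3  -46.4  106.1   32.3   90.2  641.7 1921. ] [263.7 -41. ]
226 [650.64153613 -20.79300852 149.19390047] [627.7495594  -46.42653765 120.61474697] [681.46736729   4.00478377 174.80396666]
101 [654.63563859 -22.66815532 168.37311552]
```

```bash
cat >> h.py <<'E'
def plan(x,y,z,yaw_deg,frm=None):
    """shift in tool axes (m) and turn from pose frm=(x,y,z,yaw_deg) or the current one"""
    if frm is None:
        s=manip.read_state(); p=np.array(s['eef_pos']); yw=s['eef_rot'][2]
    else: p=np.array(frm[:3],float); yw=np.radians(frm[3])
    d=np.array([x,y,z])-p; c,s_=np.cos(yw),np.sin(yw)
    t=-(np.radians(yaw_deg)-yw)
    return np.round([(c*d[0]+s_*d[1])/1e3,(s_*d[0]-c*d[1])/1e3,-d[2]/1e3,t],3).tolist()
E
python3 - <<'E'
from h import *
c=cam('top');P=cloud(c);f=c['frame'];hsv=cv2.cvtColor(f,cv2.COLOR_BGR2HSV)
print(hsv[194,373],hsv[220,390],P[194,373])
m=cv2.inRange(hsv,(60,50,20),(100,255,140)).astype(bool)&(P[...,2]<15)&(P[...,1]<-20)&(P[...,1]>-330)
n,l,st,_=cv2.connectedComponentsWithStats(m.astype(np.uint8));i=1+np.argmax(st[1:,4]);Q=P[l==i][:,:2]
print('board',cv2.minAreaRect(Q.astype(np.float32)),len(Q))
L=[(632.6,183.2,62),(549.1,320.7,68.6),(460.1,434,51.7),(442.9,244,40.1),(478.4,148.5,47.9)]
H=P.reshape(-1,3);H=H[(H[:,2]>8)&(H[:,2]<200)]
for x,y,a in L:
    for sg in(1,-1):
        for g in ([41] if (x,y)!=(478.4,148.5) else [0]):
            u=np.array([np.cos(np.radians(a)),np.sin(np.radians(a))])*sg;v=np.array([-u[1],u[0]])
            d=H[:,:2]-[x,y]; p=d@u;q=d@v
            k=(abs(p-g)<14)&(abs(q)<70)&(abs(q)>35)
            print(x,y,a if sg>0 else a-180,'end points in finger zone',k.sum(), np.round(np.sort(abs(q[k]))[:3]))
E
```

```text
[72 70 55] [73 73 56] [ 537.57906605 -194.75275043    2.17896409]
board ((535.9884033203125, -196.42019653320312), (272.94927978515625, 187.7334442138672), 3.5531651973724365) 4019
632.6 183.2 62 end points in finger zone 0 []
632.6 183.2 -118 end points in finger zone 0 []
549.1 320.7 68.6 end points in finger zone 0 []
549.1 320.7 -111.4 end points in finger zone 7 [59. 62. 64.]
460.1 434 51.7 end points in finger zone 0 []
460.1 434 -128.3 end points in finger zone 0 []
442.9 244 40.1 end points in finger zone 0 []
442.9 244 -139.9 end points in finger zone 16 [63. 64. 64.]
478.4 148.5 47.9 end points in finger zone 14 [63. 64. 65.]
478.4 148.5 -132.1 end points in finger zone 14 [63. 64. 65.]
```

Run:
```python
from h import *
a=np.radians(62);x,y=632.6+41*np.cos(a),183.2+41*np.sin(a)
print(x,y,plan(x,y,230,62))
```

```text
651.8483340742215 219.400851307216 [0.681, -0.457, -0.025, -0.621]
```

move_arm(
  moves=[
    [0.681,-0.457,-0.025,-0.621],
    [0.681,-0.457,-0.025,-0.621],
    [0.681,-0.457,-0.025,-0.621],
    [0.681,-0.457,-0.025,-0.621],
    [0.681,-0.457,-0.025,-0.621],
    [0.681,-0.457,-0.025,-0.621],
    [0.681,-0.457,-0.025,-0.621],
    [0.681,-0.457,-0.025,-0.621],
    [0.681,-0.457,-0.025,-0.621],
    [0.681,-0.457,-0.025,-0.621],
    [0.681,-0.457,-0.025,-0.621],
    [0.681,-0.457,-0.025,-0.621],
  ],
  jaw=0.085,
)

```text
clock: 1.4
eef_pos: [542.6, 30.2, 223.8]
eef_rot: [3.141, 0.0, 1.082]
wrist_force: [0.1, -0.2, 0.2]
finger_gap: 85.1
finger_force: 0.0
```

Run:
```python
from h import *
print(plan(651.8,219.4,230,62),manip.read_state()['eef_pos'])
```

```text
[0.218, 0.008, -0.006, -0.0] [542.62680585  30.218675   223.8034677 ]
```

move_arm(
  moves=[
    [0.218,0.008,-0.006,0],
    [0.218,0.008,-0.006,0],
    [0.218,0.008,-0.006,0],
    [0.218,0.008,-0.006,0],
    [0.218,0.008,-0.006,0],
    [0.218,0.008,-0.006,0],
  ],
)

```text
clock: 2.0
eef_pos: [651.7, 219.1, 228.2]
eef_rot: [-3.14, 0.001, 1.084]
wrist_force: [0.3, -0.1, 0.8]
finger_gap: 84.6
finger_force: 0.0
```

Run:
```python
from h import *
c=cam('wrist');cv2.imwrite('pics/w1.png',c['frame'])
for b in blobs(c,'red'): print(*b)
print(manip.read_state()['eef_pos'],c['origin'])
```

```text
[ 462.7  436.   106.4   64.2   51.1   28.4 5437. ] [463.3 438.1]
[ 551.3  322.1  106.1   63.    69.    28.4 4814. ] [552.4 324.4]
[ 373.   335.2  109.6   61.8   50.6   28.2 3143. ] [371.7 328.6]
[ 634.5  185.8  107.6   59.2   61.4   28.3 3858. ] [635.7 188. ]
[ 445.   245.6  108.2   63.1   40.5   28.2 3743. ] [445.9 247.5]
[543.3 170.1 186.5  21.4  37.9  28.2 615. ] [504.  142.6]
[651.35804618 217.55864405 228.59170007] [690.83832351 292.55080351 407.71540855]
```

View pics/w1.png

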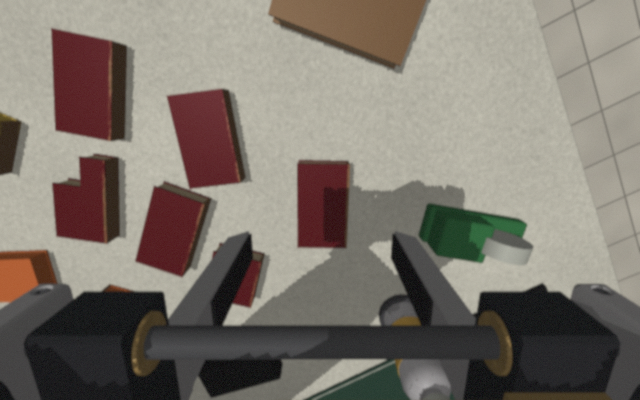

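The wrist view shows the target ledger upright at (323,205), centred between the fingers, with the neighbours clear of it.

move_arm(
  moves=[
    [0.002,0,0.05,0],
    [0.002,0,0.1,0],
    [0.002,0,0.15,0],
    [0.002,0,0.19,0],
    [0.002,0,0.21,0],
    [0.002,0,0.224,0],
    [0.002,0,0.224,0],
    [0.002,0,0.224,0],
  ],
  jaw=0.085,
)

```text
clock: 2.85
eef_pos: [653.0, 218.3, 7.2]
eef_rot: [3.14, -0.001, 1.081]
wrist_force: [0.5, 0.5, -1.0]
finger_gap: 84.7
finger_force: 0.0
```

move_arm(
  moves=[
    [0,0,0,0],
    [0,0,0,0],
    [0,0,0,0],
    [0,0,0,0],
    [0,0,0,0],
    [0,0,0,0],
    [0,0,0,0],
  ],
  jaw=0.05,
  squeeze=5,
)

```text
clock: 3.55
eef_pos: [652.7, 218.7, 6.5]
eef_rot: [3.141, -0.001, 1.082]
wrist_force: [-1.5, -0.5, 6.2]
finger_gap: 64.2
finger_force: 5.0
```

move_arm(
  moves=[
    [0,0,-0.015,0],
    [0,0,-0.03,0],
    [0,0,-0.045,0],
    [0,0,-0.06,0],
    [0,0,-0.075,0],
    [0,0,-0.09,0],
    [0,0,-0.105,0],
    [0,0,-0.12,0],
    [0,0,-0.13,0],
    [0,0,-0.13,0],
    [0,0,-0.13,0],
  ],
)

```text
clock: 4.65
eef_pos: [652.2, 218.6, 135.3]
eef_rot: [-3.141, 0.0, 1.082]
wrist_force: [-0.5, -0.1, -2.3]
finger_gap: 64.1
finger_force: 5.0
```

Run:
```python
from h import *
c=cam('wrist');cv2.imwrite('pics/w2.png',c['frame'][::2,::2])
c=cam('scene');cv2.imwrite('pics/s2.png',np.vstack([cv2.resize(c['frame'][180:330,250:500],None,fx=2,fy=2)]))
```

```text
(no output)
```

View pics/s2.png

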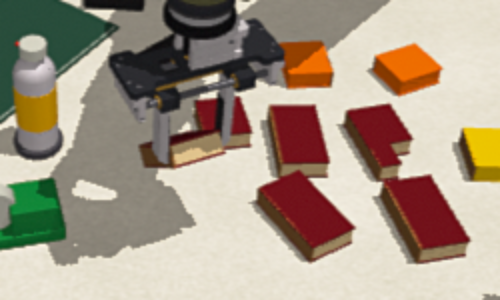

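The scene crop shows the ledger gripped at its end but still roughly level, since pad friction holds it. I'll loosen the grip low over the table so that it pivots.

move_arm(
  moves=[
    [0,0,0.02,0],
    [0,0,0.025,0],
    [0,0,0.025,0],
    [0,0,0.025,0],
    [0,0,0.025,0],
    [0,0,0.025,0],
  ],
  squeeze=3,
)

```text
clock: 5.35
eef_pos: [652.6, 218.6, 111.3]
eef_rot: [3.141, -0.001, 1.082]
wrist_force: [0.9, -0.7, -2.2]
finger_gap: 64.1
finger_force: 3.0
```

```bash
cat >> h.py <<'E'
def held(tag=None):
    """points of red/cream/tan object around the gripper from scene cam, in tool frame (x along, y across, z up world)"""
    s=manip.read_state(); p=np.array(s['eef_pos']); yw=s['eef_rot'][2]
    for n in('wrist','scene','top'):
        c=cam(n); P=cloud(c); hsv=cv2.cvtColor(c['frame'],cv2.COLOR_BGR2HSV)
        u=np.array([np.cos(yw),np.sin(yw)]); v=np.array([-u[1],u[0]])
        d=P[...,:2]-p[:2]; a=d@u; b=d@v; z=P[...,2]
        m=(abs(b)<30)&(a>-110)&(a<50)&(z>8)&(z<p[2]+60)&(hsv[...,1]>60)
        if m.sum()<30: print(n,'few',m.sum()); continue
        (cx,cz),(w,h),an=cv2.minAreaRect(np.c_[a[m],z[m]].astype(np.float32))
        print(n,m.sum(),'a',np.percentile(a[m],[1,50,99]).round(),'z',np.percentile(z[m],[1,50,99]).round())
        h_,e=np.histogram(a[m],bins=np.arange(-110,51,20))
        print([ (int(e[i]),int(np.median(z[m][(a[m]>=e[i])&(a[m]<e[i+1])]))) for i in range(len(h_)) if h_[i]>5])
E
python3 - <<'E'
from h import *
held()
E
```

```text
wrist 6470 a [-1. 12. 25.] z [ 40. 130. 135.]
[(-10, 131), (10, 128)]
scene 779 a [-4. 11. 25.] z [ 23. 105. 136.]
[(-10, 62), (10, 112)]
top few 23
```

Now it hangs vertical, with its bottom 88 mm below the TCP. I'll tighten the grip and carry it to the board.

```bash
cat >> h.py <<'E'
B=np.array([537,-195.]);BY=3.5
def slot(s,off=8,across=0):
    u=np.array([np.cos(np.radians(BY)),np.sin(np.radians(BY))]);v=np.array([-u[1],u[0]])
    return B+u*(s-off)+v*across
E
python3 - <<'E'
from h import *
x,y=slot(99);s=manip.read_state();p=s['eef_pos'];yw=np.degrees(s['eef_rot'][2])
print(x,y,plan(x,y,285,3.5,(p[0],p[1],285,yw)))
E
```

```text
627.8302666563899 -189.44458290232802 [-0.372, 0.17, -0.0, 1.021]
```

move_arm(
  moves=[
    [0,0,0,0],
    [0,0,0,0],
    [0,0,-0.03,0],
    [0,0,-0.07,0],
    [0,0,-0.11,0],
    [0,0,-0.15,0],
    [0,0,-0.175,0],
    [0,0,-0.175,0],
  ],
  squeeze=20,
)

```text
clock: 6.3
eef_pos: [653.2, 218.8, 290.1]
eef_rot: [3.137, -0.005, 1.082]
wrist_force: [-0.2, -0.8, -0.7]
finger_gap: 64.0
finger_force: 20.0
```

move_arm(
  moves=[
    [-0.02,0.01,0,0.08],
    [-0.05,0.023,0,0.16],
    [-0.087,0.04,0,0.25],
    [-0.125,0.057,0,0.34],
    [-0.163,0.074,0,0.44],
    [-0.2,0.092,0,0.54],
    [-0.238,0.109,0,0.64],
    [-0.276,0.126,0,0.74],
    [-0.314,0.144,0,0.84],
    [-0.345,0.158,0,0.93],
    [-0.365,0.167,0,1.0],
    [-0.372,0.17,0,1.021],
  ],
)

```text
clock: 7.5
eef_pos: [627.1, -191.7, 283.8]
eef_rot: [-3.141, 0.002, 0.057]
wrist_force: [-0.4, -0.1, -1.8]
finger_gap: 63.8
finger_force: 20.0
```

move_arm(
  moves=[
    [0,0,0,0],
    [0,0,0,0],
    [0,0,0.04,0],
    [0,0,0.08,0],
    [0,0,0.12,0],
    [0,0,0.15,0],
    [0,0,0.17,0],
    [0,0,0.17,0],
    [0,0,0.17,0],
  ],
)

```text
clock: 8.4
eef_pos: [628.2, -188.8, 116.6]
eef_rot: [3.141, -0.001, 0.063]
wrist_force: [-0.1, -1.0, -1.0]
finger_gap: 63.6
finger_force: 20.0
```

Run:
```python
from h import *
x,y=slot(99)
print(plan(x,y,92,3.5)); held()
```

```text
[-0.0, 0.001, 0.025, 0.002]
wrist 6633 a [-2. 12. 24.] z [ 44. 135. 141.]
[(-10, 137), (10, 133)]
scene 634 a [-23.  11.  28.] z [  9.  95. 140.]
[(-30, 54), (-10, 62), (10, 116)]
top few 0
```

move_arm(
  moves=[
    [0,0,0.01,0],
    [0,0,0.015,0],
    [0,0,0.015,0],
    [0,0,0.018,0],
    [0,0,0.021,0],
    [0,0,0.024,0],
    [0,0,0.027,0],
    [0,0,0.03,0],
    [0,0,0.03,0],
    [0,0,0.03,0],
  ],
  squeeze=3,
)

```text
clock: 9.55
eef_pos: [627.7, -189.7, 85.5]
eef_rot: [3.142, 0.0, 0.061]
wrist_force: [0.2, 0.1, 0.8]
finger_gap: 64.3
finger_force: 3.0
```

Run:
```python
from h import *
held()
c=cam('scene');cv2.imwrite('pics/s3.png',cv2.resize(c['frame'][120:280,180:400],None,fx=3,fy=3))
```

```text
wrist 7400 a [-1. 12. 25.] z [ 23. 112. 118.]
[(-10, 114), (10, 111)]
scene 580 a [-25.  12.  28.] z [  8.  77. 118.]
[(-30, 32), (-10, 41), (10, 93)]
top few 0
```

View pics/s3.png

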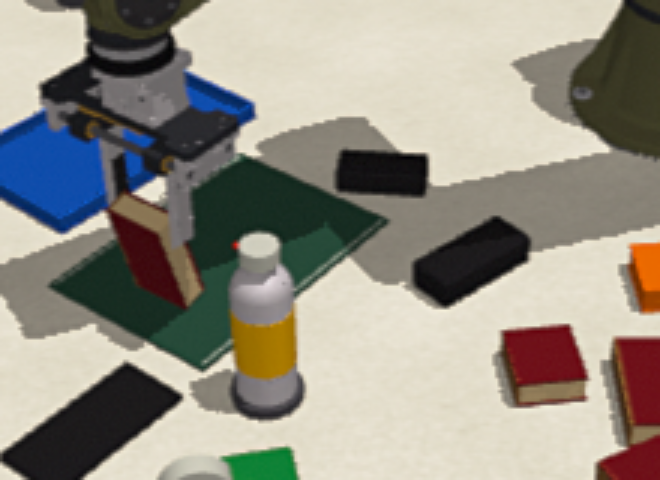

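The crop shows the ledger near its slot, but leaning. I'll measure the tilt by fitting a plane to the cover facing the camera.

```bash
cat >> h.py <<'E'
def tilt():
    """angle profile of held ledger: median a per z-bin of the maroon cover facing +a, from scene cam"""
    s=manip.read_state(); p=np.array(s['eef_pos']); yw=s['eef_rot'][2]
    u=np.array([np.cos(yw),np.sin(yw)]); v=np.array([-u[1],u[0]])
    for n in('scene','wrist'):
        c=cam(n); P=cloud(c); hsv=cv2.cvtColor(c['frame'],cv2.COLOR_BGR2HSV)
        d=P[...,:2]-p[:2]; a=d@u; b=d@v; z=P[...,2]; h=hsv[...,0].astype(int)
        m=(abs(b)<26)&(abs(a)<70)&(z>10)&(z<p[2]+40)&(hsv[...,1]>60)
        m2=m&((h<6)|(h>165))&(hsv[...,1]>110)
        for nm,k in(('all',m),('red',m2)):
            print(n,nm,[(int(z0),np.percentile(a[k&(z>=z0)&(z<z0+15)],[5,50,95]).round().tolist()) for z0 in range(10,int(p[2])+35,15) if (k&(z>=z0)&(z<z0+15)).sum()>8])
E
python3 - <<'E'
from h import *
tilt()
E
```

```text
scene all [(10, [0.0, 4.0, 6.0]), (25, [-1.0, 8.0, 10.0]), (40, [9.0, 11.0, 13.0]), (55, [12.0, 15.0, 17.0]), (70, [16.0, 19.0, 21.0]), (85, [20.0, 23.0, 25.0]), (100, [2.0, 18.0, 27.0]), (115, [1.0, 4.0, 12.0])]
scene red [(10, [2.0, 4.0, 6.0]), (25, [6.0, 8.0, 10.0]), (40, [9.0, 11.0, 13.0]), (55, [12.0, 15.0, 17.0]), (70, [17.0, 19.0, 21.0]), (85, [20.0, 23.0, 25.0]), (100, [24.0, 26.0, 28.0])]
wrist all [(10, [-0.0, 3.0, 3.0]), (25, [6.0, 6.0, 6.0]), (40, [8.0, 9.0, 11.0]), (55, [11.0, 13.0, 15.0]), (70, [15.0, 17.0, 19.0]), (85, [19.0, 21.0, 22.0]), (100, [4.0, 15.0, 25.0]), (115, [-1.0, 1.0, 5.0])]
wrist red [(10, [-0.0, 3.0, 3.0]), (25, [6.0, 6.0, 6.0]), (40, [8.0, 9.0, 11.0]), (55, [11.0, 13.0, 15.0]), (70, [15.0, 17.0, 19.0]), (85, [19.0, 21.0, 22.0]), (100, [23.0, 24.0, 25.0]), (115, [-1.0, 0.0, 1.0])]
```

It leans 14°, bottom towards −x. I'll rotate it upright about the corner that touches the board.

move_arm(
  moves=[
    [-0.003,0,0,0],
    [-0.006,0,0,0],
    [-0.009,0,0,0],
    [-0.012,0,0,0],
    [-0.015,0,0.001,0],
    [-0.018,0,0.002,0],
    [-0.021,0,0.002,0],
    [-0.021,0,0.002,0],
  ],
)

```text
clock: 10.65
eef_pos: [606.4, -191.0, 83.7]
eef_rot: [-3.141, 0.0, 0.061]
wrist_force: [-0.6, 0.4, 0.8]
finger_gap: 63.9
finger_force: 3.0
```

Run:
```python
from h import *
tilt()
```

```text
scene all [(10, [16.0, 19.0, 22.0]), (25, [17.0, 19.0, 23.0]), (40, [18.0, 21.0, 23.0]), (55, [19.0, 22.0, 25.0]), (70, [20.0, 23.0, 25.0]), (85, [22.0, 24.0, 26.0]), (100, [1.0, 16.0, 27.0]), (115, [-1.0, 7.0, 28.0])]
scene red [(10, [16.0, 19.0, 22.0]), (25, [17.0, 19.0, 23.0]), (40, [18.0, 21.0, 23.0]), (55, [19.0, 22.0, 25.0]), (70, [20.0, 23.0, 25.0]), (85, [22.0, 24.0, 26.0]), (100, [21.0, 25.0, 28.0])]
wrist all [(10, [16.0, 17.0, 17.0]), (25, [17.0, 18.0, 18.0]), (40, [18.0, 19.0, 19.0]), (55, [19.0, 20.0, 21.0]), (70, [21.0, 21.0, 22.0]), (85, [22.0, 22.0, 23.0]), (100, [-0.0, 13.0, 24.0]), (115, [-4.0, -2.0, 21.0])]
wrist red [(10, [16.0, 17.0, 17.0]), (25, [17.0, 18.0, 18.0]), (40, [18.0, 19.0, 19.0]), (55, [19.0, 20.0, 21.0]), (70, [21.0, 21.0, 22.0]), (85, [22.0, 22.0, 23.0]), (100, [22.0, 23.0, 24.0]), (115, [-3.0, -2.0, -0.0])]
```

Tilt is down to 4°, which will settle flat. Releasing, then heading for the next ledger.

move_arm(
  moves=[
    [0,0,0,0],
    [0,0,0,0],
    [0,0,0,0],
    [0,0,0,0],
    [0,0,0,0],
    [0,0,-0.03,0],
    [0,0,-0.07,0],
    [0,0,-0.11,0],
    [0,0,-0.14,0],
    [0,0,-0.14,0],
  ],
  jaw=0.085,
)

```text
clock: 11.75
eef_pos: [608.0, -191.4, 228.7]
eef_rot: [3.138, -0.007, 0.061]
wrist_force: [0.7, 0.4, -0.7]
finger_gap: 84.9
finger_force: 0.0
```

Run:
```python
from h import *
P=cloud(cam('wrist'));k=(P[...,2]>104)&(P[...,2]<125)&(P[...,1]<-120)&(P[...,1]>-290)&(P[...,0]>550)&(P[...,0]<690)
print(k.sum(),cv2.minAreaRect(P[k][:,:2].astype(np.float32)),np.percentile(P[k][:,2],[2,50,98]))
a=np.radians(68.8);print(plan(550.5+41*np.cos(a),321.5+41*np.sin(a),150,68.8))
```

```text
2029 ((611.642822265625, -189.624267578125), (28.288806915283203, 64.14537811279297), 3.624366521835327) [105.40101573 113.48186858 115.82717128]
[-0.008, -0.552, 0.076, -1.14]
```

Standing at (611.6, −189.6), top at 113 mm. Next ledger.

move_arm(
  moves=[
    [-0.008,-0.552,0,-1.14],
    [-0.008,-0.552,0,-1.14],
    [-0.008,-0.552,0,-1.14],
    [-0.008,-0.552,0,-1.14],
    [-0.008,-0.552,0,-1.14],
    [-0.008,-0.552,0,-1.14],
    [-0.008,-0.552,0,-1.14],
    [-0.008,-0.552,0,-1.14],
    [-0.008,-0.552,0,-1.14],
    [-0.008,-0.552,0,-1.14],
    [-0.008,-0.552,0,-1.14],
    [-0.008,-0.552,0,-1.14],
  ],
)

```text
clock: 13.0
eef_pos: [563.2, 364.4, 221.0]
eef_rot: [-3.139, 0.002, 1.206]
wrist_force: [0.3, -0.6, -0.0]
finger_gap: 85.1
finger_force: 0.0
```

Run:
```python
from h import *
for b in blobs(cam('top'),'red'): print(*b)
a=np.radians(68.8);print(plan(550.5+41*np.cos(a),321.5+41*np.sin(a),2,68.8))
```

```text
[549.2 320.7 106.1  57.7  69.1  27.3 344. ] [545.2 331. ]
[443.1 243.4 106.2  60.3  39.9  27.5 552. ] [442.7 243.7]
[378.7 258.4 132.4  57.4  95.4  27.5  89. ] [372.9 295.2]
[-0.002, 0.002, 0.219, 0.004]
```

move_arm(
  moves=[
    [0,0,0.05,0],
    [0,0,0.1,0],
    [0,0,0.15,0],
    [0,0,0.19,0],
    [0,0,0.21,0],
    [0,0,0.218,0],
    [0,0,0.218,0],
    [0,0,0.218,0],
  ],
)

```text
clock: 13.85
eef_pos: [566.0, 359.4, 7.1]
eef_rot: [3.14, -0.001, 1.2]
wrist_force: [0.0, -0.2, 0.8]
finger_gap: 85.1
finger_force: 0.0
```

Run:
```python
from h import *
import time
print(manip.read_state()['eef_pos'],plan(565.3,359.7,2,68.8))
c=cam('wrist');print(manip.read_state()['eef_pos'])
```

```text
[565.98094859 359.36433034   7.07447832] [0.0, -0.001, 0.005, -0.001]
[566.08475708 359.58158696   7.40770564]
```

move_arm(
  moves=[
    [0,0,0.005,0],
    [0,0,0.005,0],
    [0,0,0.005,0],
    [0,0,0.005,0],
    [0,0,0.005,0],
    [0,0,0.005,0],
    [0,0,0.005,0],
  ],
  jaw=0.05,
  squeeze=5,
)

```text
clock: 14.6
eef_pos: [565.3, 359.6, 0.9]
eef_rot: [3.142, -0.0, 1.201]
wrist_force: [-0.5, -0.2, 2.7]
finger_gap: 64.4
finger_force: 5.0
```

move_arm(
  moves=[
    [0,0,-0.015,0],
    [0,0,-0.03,0],
    [0,0,-0.045,0],
    [0,0,-0.06,0],
    [0,0,-0.075,0],
    [0,0,-0.09,0],
    [0,0,-0.105,0],
    [0,0,-0.11,0],
    [0,0,-0.11,0],
  ],
)

```text
clock: 15.5
eef_pos: [565.5, 359.7, 111.6]
eef_rot: [3.141, -0.001, 1.201]
wrist_force: [-0.9, 1.2, -1.8]
finger_gap: 63.6
finger_force: 5.0
```

move_arm(
  moves=[
    [0,0,0,0],
    [0,0,0,0],
    [0,0,0,0],
    [0,0,0,0],
    [0.004,0,0,0],
    [-0.004,0,0,0],
    [0.004,0,0,0],
    [-0.004,0,0,0],
    [0,0,0,0],
    [0,0,0,0],
  ],
  squeeze=3,
)

```text
clock: 16.5
eef_pos: [565.3, 359.8, 110.9]
eef_rot: [3.141, -0.0, 1.201]
wrist_force: [0.5, -0.0, -2.0]
finger_gap: 63.7
finger_force: 3.0
```

Run:
```python
from h import *
tilt()
x,y=slot(14);print(x,y,plan(x,y,285,3.5))
```

```text
scene all [(10, [4.0, 6.0, 7.0]), (25, [6.0, 7.0, 9.0]), (40, [8.0, 9.0, 11.0]), (55, [9.0, 11.0, 13.0]), (70, [11.0, 13.0, 14.0]), (85, [13.0, 15.0, 17.0]), (100, [15.0, 17.0, 18.0]), (115, [-1.0, 15.0, 20.0]), (130, [-7.0, 2.0, 20.0])]
scene red [(25, [6.0, 7.0, 9.0]), (40, [8.0, 9.0, 11.0]), (55, [9.0, 11.0, 13.0]), (70, [11.0, 13.0, 14.0]), (85, [13.0, 15.0, 17.0]), (100, [15.0, 17.0, 18.0]), (115, [17.0, 19.0, 20.0]), (130, [-7.0, -5.0, 21.0])]
wrist all [(25, [8.0, 8.0, 9.0]), (40, [9.0, 10.0, 11.0]), (55, [11.0, 12.0, 13.0]), (70, [13.0, 14.0, 15.0]), (85, [15.0, 16.0, 17.0]), (100, [17.0, 18.0, 19.0]), (115, [11.0, 19.0, 21.0]), (130, [-5.0, 6.0, 20.0])]
wrist red [(25, [8.0, 9.0, 9.0]), (40, [9.0, 10.0, 11.0]), (55, [11.0, 12.0, 13.0]), (70, [13.0, 14.0, 15.0]), (85, [15.0, 16.0, 17.0]), (100, [17.0, 18.0, 19.0]), (115, [19.0, 20.0, 21.0]), (130, [-5.0, 19.0, 21.0])]
542.9888087905312 -194.63370876279086 [-0.525, 0.18, -0.174, 1.14]
```

move_arm(
  moves=[
    [0,0,0,0],
    [0,0,0,0],
    [0,0,-0.03,0],
    [0,0,-0.07,0],
    [0,0,-0.11,0],
    [0,0,-0.15,0],
    [0,0,-0.17,0],
    [0,0,-0.17,0],
  ],
  squeeze=20,
)

```text
clock: 17.4
eef_pos: [565.9, 359.9, 284.2]
eef_rot: [3.138, -0.004, 1.201]
wrist_force: [-0.4, -0.2, -2.3]
finger_gap: 63.8
finger_force: 20.0
```

Run:
```python
from h import *
x,y=slot(13,off=-9);print(x,y,plan(x,y,281,3.5))
```

```text
558.9589655652811 -193.65693213023314 [-0.519, 0.194, 0.003, 1.14]
```

move_arm(
  moves=[
    [-0.02,0.008,0,0.06],
    [-0.055,0.02,0,0.14],
    [-0.095,0.035,0,0.23],
    [-0.14,0.052,0,0.33],
    [-0.185,0.069,0,0.43],
    [-0.23,0.086,0,0.53],
    [-0.275,0.103,0,0.63],
    [-0.32,0.12,0,0.73],
    [-0.365,0.137,0,0.83],
    [-0.41,0.154,0,0.93],
    [-0.455,0.17,0,1.03],
    [-0.485,0.182,0,1.09],
  ],
)

```text
clock: 18.6
eef_pos: [558.6, -161.2, 278.8]
eef_rot: [-3.141, 0.002, 0.105]
wrist_force: [-0.0, 0.7, -2.5]
finger_gap: 64.1
finger_force: 20.0
```

Run:
```python
from h import *
x,y=slot(13,off=-9);print(plan(x,y,96,3.5))
```

```text
[-0.003, 0.032, 0.183, 0.044]
```

move_arm(
  moves=[
    [-0.003,0.02,0,0.03],
    [-0.003,0.034,0,0.044],
    [-0.003,0.034,0,0.044],
    [-0.003,0.034,0.03,0.044],
    [-0.003,0.034,0.07,0.044],
    [-0.003,0.034,0.11,0.044],
    [-0.003,0.034,0.15,0.044],
    [-0.003,0.034,0.175,0.044],
    [-0.003,0.034,0.18,0.044],
    [-0.003,0.034,0.18,0.044],
  ],
)

```text
clock: 19.6
eef_pos: [560.4, -191.7, 100.7]
eef_rot: [-3.141, 0.001, 0.068]
wrist_force: [-1.1, -0.1, -0.6]
finger_gap: 63.6
finger_force: 20.0
```

move_arm(
  moves=[
    [0,0,0,0],
    [0,0,0.003,0],
    [0,0,0.006,0],
    [0,0,0.009,0],
    [-0.003,0,0.01,0],
    [-0.006,0,0.011,0],
    [-0.009,0,0.011,0],
    [-0.012,0,0.011,0],
    [-0.012,0,0.011,0],
    [-0.012,0,0.011,0],
  ],
  squeeze=3,
)

```text
clock: 20.6
eef_pos: [548.2, -193.3, 89.6]
eef_rot: [-3.141, 0.0, 0.067]
wrist_force: [-0.3, -0.7, -1.3]
finger_gap: 64.4
finger_force: 3.0
```

Run:
```python
from h import *
print(manip.read_state()['eef_pos']);tilt()
```

```text
[ 548.19775571 -193.32781287   89.58765859]
scene all [(10, [8.0, 20.0, 22.0]), (25, [16.0, 19.0, 41.0]), (40, [17.0, 20.0, 59.0]), (55, [17.0, 20.0, 54.0]), (70, [6.0, 20.0, 53.0]), (85, [18.0, 20.0, 31.0]), (100, [-4.0, 21.0, 68.0]), (115, [-4.0, 18.0, 36.0])]
scene red [(10, [16.0, 20.0, 21.0]), (25, [17.0, 19.0, 22.0]), (40, [17.0, 19.0, 22.0]), (55, [18.0, 20.0, 23.0]), (70, [18.0, 20.0, 22.0]), (85, [18.0, 20.0, 23.0]), (100, [18.0, 21.0, 47.0])]
wrist all [(10, [17.0, 18.0, 18.0]), (25, [17.0, 18.0, 18.0]), (40, [18.0, 18.0, 18.0]), (55, [18.0, 18.0, 19.0]), (70, [18.0, 19.0, 19.0]), (85, [18.0, 19.0, 19.0]), (100, [-6.0, 15.0, 65.0]), (115, [-8.0, -5.0, 49.0])]
wrist red [(10, [17.0, 18.0, 18.0]), (25, [17.0, 18.0, 18.0]), (40, [18.0, 18.0, 18.0]), (55, [18.0, 18.0, 19.0]), (70, [18.0, 19.0, 19.0]), (85, [18.0, 19.0, 19.0]), (100, [-8.0, 19.0, 48.0]), (115, [-8.0, -6.0, 49.0])]
```

Upright within 1°. I'll release it, then go on to the third ledger and check for the torn one's position as well.

move_arm(
  moves=[
    [0,0,0,0],
    [0,0,0,0],
    [0,0,0,0],
    [0,0,0,0],
    [0,0,0,0],
    [0,0,-0.03,0],
    [0,0,-0.07,0],
    [0,0,-0.11,0],
    [0,0,-0.13,0],
    [0,0,-0.13,0],
  ],
  jaw=0.085,
)

```text
clock: 21.7
eef_pos: [549.3, -193.7, 222.9]
eef_rot: [3.139, -0.005, 0.067]
wrist_force: [-0.3, -0.5, -0.9]
finger_gap: 84.9
finger_force: 0.0
```

```bash
cat >> h.py <<'E'
def standing(n='wrist'):
    P=cloud(cam(n));k=(P[...,2]>107)&(P[...,2]<122)&(P[...,1]<-120)&(P[...,1]>-290)&(P[...,0]>380)&(P[...,0]<690)
    n_,l,st,_=cv2.connectedComponentsWithStats(k.astype(np.uint8))
    for i in range(1,n_):
        if st[i,4]>100:
            Q=P[l==i]; r=cv2.minAreaRect(Q[:,:2].astype(np.float32)); print('standing',np.round(r[0],1),np.round(r[1],1),round(r[2],1),Q[:,2].mean().round(1))
E
python3 - <<'E'
from h import *
standing()
for b in blobs(cam('top'),'red'): print(*b)
a=np.radians(51.5);print(plan(461.5+41*np.cos(a),435+41*np.sin(a),220,51.5))
E
```

```text
standing [ 608.1 -189.8] [28.2 63.8] 3.8 113.3
standing [ 552.2 -192.1] [28.4 64. ] 3.7 113.1
[478.1 148.8  64.8  56.5  47.   27.6 311. ] [477.8 149. ]
[461.  435.  105.5  57.8  50.6  27.5 525. ] [460.3 434.8]
[442.7 243.6 102.4  58.9  40.   27.7 511. ] [442.  243.7]
[371.3 332.2 104.   59.8  51.9  27.5 422. ] [367.9 323.4]
[-0.017, -0.663, -0.001, -0.832]
```

move_arm(
  moves=[
    [-0.017,-0.663,0,-0.832],
    [-0.017,-0.663,0,-0.832],
    [-0.017,-0.663,0,-0.832],
    [-0.017,-0.663,0,-0.832],
    [-0.017,-0.663,0,-0.832],
    [-0.017,-0.663,0,-0.832],
    [-0.017,-0.663,0,-0.832],
    [-0.017,-0.663,0,-0.832],
    [-0.017,-0.663,0,-0.832],
    [-0.017,-0.663,0,-0.832],
    [-0.017,-0.663,0,-0.832],
    [-0.017,-0.663,0,-0.832],
  ],
)

```text
clock: 23.0
eef_pos: [492.0, 405.8, 217.6]
eef_rot: [-3.141, 0.003, 0.899]
wrist_force: [0.7, 0.6, -0.1]
finger_gap: 85.0
finger_force: 0.0
```

Run:
```python
from h import *
for i in range(2): c=cam('wrist')
for b in blobs(c,'red'): print(*b)
a=np.radians(51.5);print(manip.read_state()['eef_pos'],plan(461.5+41*np.cos(a),435+41*np.sin(a),1.5,51.5))
```

```text
[ 461.9  437.3  108.    59.8   51.1   28.4 4485. ] [463.2 439.3]
[ 373.2  335.   108.1   61.7   53.2   28.1 2662. ] [371. 328.]
[ 444.7  248.   105.7   62.3   41.    28.2 2949. ] [445.8 251.8]
[490.74932501 408.48665782 216.52585177] [0.044, -0.039, 0.215, 0.005]
```

move_arm(
  moves=[
    [0.022,-0.02,0,0.005],
    [0.044,-0.039,0,0.005],
    [0.044,-0.039,0.05,0.005],
    [0.044,-0.039,0.09,0.005],
    [0.044,-0.039,0.13,0.005],
    [0.044,-0.039,0.16,0.005],
    [0.044,-0.039,0.17,0.005],
    [0.044,-0.039,0.17,0.005],
    [0.044,-0.039,0.17,0.005],
  ],
)

```text
clock: 24.0
eef_pos: [490.4, 463.0, 51.1]
eef_rot: [3.141, -0.002, 0.894]
wrist_force: [0.4, 0.0, -0.0]
finger_gap: 85.1
finger_force: 0.0
```

Run:
```python
from h import *
a=np.radians(51.3);print(manip.read_state()['eef_pos'],plan(461.5+41*np.cos(a),436+41*np.sin(a),1.5,51.3))
```

```text
[490.43135609 462.98079173  51.08763399] [0.002, -0.006, 0.05, -0.002]
```

move_arm(
  moves=[
    [0.002,-0.006,0.02,0],
    [0.002,-0.006,0.04,0],
    [0.002,-0.006,0.05,0],
    [0.002,-0.006,0.05,0],
    [0.002,-0.006,0.05,0],
  ],
)

```text
clock: 24.5
eef_pos: [487.1, 468.5, 1.2]
eef_rot: [3.141, -0.002, 0.894]
wrist_force: [0.4, -0.8, -0.1]
finger_gap: 85.0
finger_force: 0.0
```

move_arm(
  moves=[
    [0,0,0,0],
    [0,0,0,0],
    [0,0,0,0],
    [0,0,0,0],
    [0,0,0,0],
    [0,0,0,0],
    [0,0,0,0],
  ],
  jaw=0.05,
  squeeze=5,
)

```text
clock: 25.2
eef_pos: [486.7, 468.3, 0.3]
eef_rot: [3.141, -0.001, 0.894]
wrist_force: [0.4, -0.6, 5.7]
finger_gap: 63.7
finger_force: 6.8
```

move_arm(
  moves=[
    [0,0,-0.015,0],
    [0,0,-0.03,0],
    [0,0,-0.045,0],
    [0,0,-0.06,0],
    [0,0,-0.075,0],
    [0,0,-0.09,0],
    [0,0,-0.105,0],
    [0,0,-0.11,0],
    [0,0,-0.11,0],
  ],
)

```text
clock: 26.1
eef_pos: [486.6, 468.3, 110.6]
eef_rot: [3.141, -0.001, 0.894]
wrist_force: [0.6, -0.0, -1.5]
finger_gap: 64.0
finger_force: 5.0
```

move_arm(
  moves=[
    [0,0,0,0],
    [0,0,0,0],
    [0,0,0,0],
    [0,0,0,0],
    [0.004,0,0,0],
    [-0.004,0,0,0],
    [0.004,0,0,0],
    [-0.004,0,0,0],
    [0,0,0,0],
    [0,0,0,0],
  ],
  squeeze=3,
)

```text
clock: 27.1
eef_pos: [486.6, 468.3, 109.9]
eef_rot: [3.142, -0.0, 0.894]
wrist_force: [0.2, 0.5, -1.3]
finger_gap: 63.6
finger_force: 3.0
```

move_arm(
  moves=[
    [0,0,0,0],
    [0,0,0,0],
    [0,0,-0.03,0],
    [0,0,-0.07,0],
    [0,0,-0.11,0],
    [0,0,-0.15,0],
    [0,0,-0.17,0],
    [0,0,-0.17,0],
  ],
  squeeze=20,
)

```text
clock: 27.9
eef_pos: [486.9, 468.6, 283.2]
eef_rot: [3.141, -0.006, 0.894]
wrist_force: [0.5, 0.0, -2.0]
finger_gap: 63.9
finger_force: 20.0
```

Run:
```python
from h import *
tilt()
x,y=slot(-45,off=-9);print(x,y,plan(x,y,281,3.5))
```

```text
scene all [(190, [-2.0, -0.0, 1.0]), (205, [0.0, 2.0, 4.0]), (220, [3.0, 6.0, 8.0]), (235, [6.0, 9.0, 11.0]), (250, [9.0, 12.0, 14.0]), (265, [13.0, 15.0, 17.0]), (280, [16.0, 18.0, 20.0]), (295, [-5.0, 8.0, 21.0])]
scene red [(190, [-1.0, -0.0, 2.0]), (205, [0.0, 2.0, 4.0]), (220, [3.0, 6.0, 8.0]), (235, [6.0, 9.0, 11.0]), (250, [9.0, 12.0, 14.0]), (265, [13.0, 15.0, 17.0]), (280, [16.0, 18.0, 20.0]), (295, [-5.0, 20.0, 22.0])]
wrist all [(190, [0.0, 1.0, 1.0]), (205, [2.0, 3.0, 4.0]), (220, [5.0, 6.0, 7.0]), (235, [8.0, 9.0, 11.0]), (250, [11.0, 12.0, 13.0]), (265, [14.0, 15.0, 17.0]), (280, [17.0, 19.0, 20.0]), (295, [-4.0, 8.0, 20.0])]
wrist red [(205, [2.0, 3.0, 4.0]), (220, [5.0, 6.0, 7.0]), (235, [8.0, 9.0, 11.0]), (250, [11.0, 12.0, 13.0]), (265, [14.0, 15.0, 17.0]), (280, [17.0, 19.0, 20.0]), (295, [-6.0, 20.0, 21.0])]
501.0671472568128 -197.19774742325484 [-0.509, 0.428, -0.003, 0.833]
```

move_arm(
  moves=[
    [-0.015,0.013,0,0.03],
    [-0.045,0.038,0,0.08],
    [-0.08,0.068,0,0.14],
    [-0.115,0.099,0,0.2],
    [-0.15,0.129,0,0.26],
    [-0.185,0.159,0,0.32],
    [-0.22,0.189,0,0.38],
    [-0.255,0.219,0,0.44],
    [-0.29,0.249,0,0.5],
    [-0.325,0.279,0,0.56],
    [-0.36,0.309,0,0.62],
    [-0.395,0.339,0,0.68],
  ],
)

```text
clock: 29.2
eef_pos: [502.3, -53.9, 277.8]
eef_rot: [-3.141, 0.003, 0.211]
wrist_force: [1.0, 0.8, -1.8]
finger_gap: 63.8
finger_force: 20.0
```

Run:
```python
from h import *
x,y=slot(-45,off=-15);print(manip.read_state()['eef_pos'],plan(x,y,281,3.5))
```

```text
[502.32486114 -53.91287933 277.78869034] [-0.025, 0.141, -0.003, 0.15]
```

move_arm(
  moves=[
    [-0.008,0.04,0,0.05],
    [-0.015,0.08,0,0.1],
    [-0.022,0.12,0,0.15],
    [-0.025,0.137,0,0.15],
    [-0.025,0.137,0,0.15],
    [-0.025,0.137,0.04,0.15],
    [-0.025,0.137,0.08,0.15],
    [-0.025,0.137,0.12,0.15],
    [-0.025,0.137,0.15,0.15],
    [-0.025,0.137,0.16,0.15],
    [-0.025,0.137,0.16,0.15],
  ],
)

```text
clock: 30.3
eef_pos: [507.4, -190.1, 118.8]
eef_rot: [-3.14, 0.002, 0.065]
wrist_force: [-0.0, -0.4, -0.5]
finger_gap: 63.8
finger_force: 20.0
```

Run:
```python
from h import *
x,y=slot(-45,off=-15);print(manip.read_state()['eef_pos'],plan(x,y,98,3.5))
```

```text
[ 507.44518518 -190.12031904  118.75341982] [-0.001, 0.007, 0.021, 0.004]
```

move_arm(
  moves=[
    [0,0.007,0.01,0.004],
    [0,0.007,0.018,0.004],
    [0,0.007,0.018,0.004],
    [0,0.007,0.018,0.004],
  ],
)

```text
clock: 30.7
eef_pos: [508.4, -198.4, 102.0]
eef_rot: [3.141, -0.0, 0.06]
wrist_force: [-0.6, 0.1, -1.8]
finger_gap: 64.0
finger_force: 20.0
```

move_arm(
  moves=[
    [0,0,0,0],
    [0,0,0.003,0],
    [0,0,0.006,0],
    [0,0,0.01,0],
    [-0.004,0,0.011,0],
    [-0.008,0,0.012,0],
    [-0.012,0,0.012,0],
    [-0.015,0,0.012,0],
    [-0.018,0,0.012,0],
    [-0.018,0,0.012,0],
    [-0.018,0,0.012,0],
  ],
  squeeze=3,
)

```text
clock: 31.8
eef_pos: [490.3, -199.4, 89.7]
eef_rot: [-3.142, 0.0, 0.06]
wrist_force: [0.9, -0.2, -1.5]
finger_gap: 63.9
finger_force: 3.0
```

Run:
```python
from h import *
print(manip.read_state()['eef_pos']);tilt()
```

```text
[ 490.2527437  -199.41325725   89.67906208]
scene all [(10, [10.0, 14.0, 16.0]), (25, [8.0, 15.0, 18.0]), (40, [15.0, 16.0, 19.0]), (55, [2.0, 17.0, 20.0]), (70, [15.0, 18.0, 21.0]), (85, [18.0, 20.0, 23.0]), (100, [-2.0, 22.0, 67.0]), (115, [-4.0, 6.0, 47.0])]
scene red [(10, [12.0, 14.0, 16.0]), (25, [13.0, 15.0, 18.0]), (40, [15.0, 16.0, 19.0]), (55, [14.0, 17.0, 20.0]), (70, [15.0, 18.0, 21.0]), (85, [19.0, 20.0, 23.0]), (100, [19.0, 22.0, 26.0])]
wrist all [(10, [12.0, 12.0, 13.0]), (25, [13.0, 14.0, 14.0]), (40, [14.0, 15.0, 16.0]), (55, [16.0, 16.0, 17.0]), (70, [17.0, 17.0, 18.0]), (85, [18.0, 19.0, 19.0]), (100, [-2.0, 17.0, 65.0]), (115, [-7.0, -5.0, 50.0])]
wrist red [(10, [12.0, 12.0, 13.0]), (25, [13.0, 14.0, 14.0]), (40, [14.0, 15.0, 16.0]), (55, [16.0, 16.0, 17.0]), (70, [17.0, 17.0, 18.0]), (85, [18.0, 19.0, 19.0]), (100, [19.0, 20.0, 50.0]), (115, [-7.0, -5.0, 50.0])]
```

move_arm(
  moves=[
    [-0.003,0,0,0],
    [-0.006,0,0.001,0],
    [-0.007,0,0.001,0],
    [-0.007,0,0.001,0],
  ],
)

```text
clock: 32.3
eef_pos: [483.2, -199.8, 88.8]
eef_rot: [-3.142, 0.0, 0.06]
wrist_force: [-1.1, 0.4, -0.4]
finger_gap: 64.1
finger_force: 3.0
```

move_arm(
  moves=[
    [0,0,0,0],
    [0,0,0,0],
    [0,0,0,0],
    [0,0,0,0],
    [0,0,0,0],
    [0,0,-0.03,0],
    [0,0,-0.07,0],
    [0,0,-0.11,0],
    [0,0,-0.13,0],
    [0,0,-0.13,0],
  ],
  jaw=0.085,
)

```text
clock: 33.3
eef_pos: [484.3, -200.2, 221.6]
eef_rot: [3.139, -0.004, 0.06]
wrist_force: [-0.1, 0.5, 0.1]
finger_gap: 85.0
finger_force: 0.0
```

Run:
```python
from h import *
standing()
for b in blobs(cam('top'),'red'): print(*b)
a=np.radians(40.2);print(plan(444+41*np.cos(a),245+41*np.sin(a),220,40.2))
```

```text
standing [ 608.1 -189.9] [28.2 63.8] 3.5 113.3
standing [ 551.6 -192.3] [27.6 63.8] 3.4 113.3
standing [ 483.4 -198.9] [28.1 63.9] 3.4 113.3
[478.8 149.5  66.8  56.5  49.2  27.6 307. ] [478. 149.]
[443.4 244.  104.6  58.9  40.6  27.6 518. ] [442.1 243.3]
[370.6 332.1 103.5  58.6  52.8  27.4 407. ] [367.9 323.1]
[0.02, -0.471, -0.002, -0.642]
```

move_arm(
  moves=[
    [0.02,-0.471,0,-0.642],
    [0.02,-0.471,0,-0.642],
    [0.02,-0.471,0,-0.642],
    [0.02,-0.471,0,-0.642],
    [0.02,-0.471,0,-0.642],
    [0.02,-0.471,0,-0.642],
    [0.02,-0.471,0,-0.642],
    [0.02,-0.471,0,-0.642],
    [0.02,-0.471,0,-0.642],
    [0.02,-0.471,0,-0.642],
    [0.02,-0.471,0,-0.642],
    [0.02,-0.471,0,-0.642],
  ],
)

```text
clock: 34.6
eef_pos: [474.7, 271.1, 217.2]
eef_rot: [-3.141, 0.003, 0.703]
wrist_force: [0.0, -0.5, 1.0]
finger_gap: 84.9
finger_force: 0.0
```

Run:
```python
from h import *
a=np.radians(40.2)
for b in blobs(cam('wrist'),'red'): print(*b)
print(manip.read_state()['eef_pos'],plan(444+41*np.cos(a),245.5+41*np.sin(a),1.5,40.2))
```

```text
[ 381.1  327.6  125.2   85.1   19.3   28.3 2801. ] [375.5 331.5]
[ 443.9  246.7  108.1   59.5   41.1   28.3 4042. ] [445.4 248.4]
[ 480.   151.6   69.7   62.8   47.8   28.3 1733. ] [483.  161.6]
[474.95022973 270.5999664  217.63396521] [0.001, -0.001, 0.216, -0.0]
```

move_arm(
  moves=[
    [0,0,0.05,0],
    [0,0,0.1,0],
    [0,0,0.15,0],
    [0,0,0.19,0],
    [0,0,0.208,0],
    [0,0,0.214,0],
    [0,0,0.214,0],
    [0,0,0.214,0],
  ],
)

```text
clock: 35.45
eef_pos: [476.0, 271.4, 6.0]
eef_rot: [3.141, -0.002, 0.701]
wrist_force: [-0.3, -0.2, 0.1]
finger_gap: 84.9
finger_force: 0.0
```

Run:
```python
from h import *
a=np.radians(40.4)
print(manip.read_state()['eef_pos'],plan(444+41*np.cos(a),245.5+41*np.sin(a),1.5,40.4))
```

```text
[475.96039438 271.39026102   6.04500271] [-0.0, -0.001, 0.005, -0.004]
```

move_arm(
  moves=[
    [0,0,0.004,0],
    [0,0,0.004,0],
    [0,0,0.004,0],
    [0,0,0.004,0],
    [0,0,0.004,0],
    [0,0,0.004,0],
    [0,0,0.004,0],
  ],
  jaw=0.05,
  squeeze=5,
)

```text
clock: 36.15
eef_pos: [475.3, 271.6, 1.1]
eef_rot: [3.142, -0.0, 0.702]
wrist_force: [-1.3, -0.7, 6.2]
finger_gap: 63.8
finger_force: 5.0
```

move_arm(
  moves=[
    [0,0,-0.015,0],
    [0,0,-0.03,0],
    [0,0,-0.045,0],
    [0,0,-0.06,0],
    [0,0,-0.075,0],
    [0,0,-0.09,0],
    [0,0,-0.105,0],
    [0,0,-0.11,0],
    [0,0,-0.11,0],
  ],
)

```text
clock: 37.05
eef_pos: [475.4, 271.7, 111.9]
eef_rot: [3.141, -0.002, 0.702]
wrist_force: [0.2, -0.4, -2.3]
finger_gap: 64.1
finger_force: 5.0
```

move_arm(
  moves=[
    [0,0,0,0],
    [0,0,0,0],
    [0,0,0,0],
    [0,0,0,0],
    [0.005,0,0,0],
    [-0.005,0,0,0],
    [0.005,0,0,0],
    [-0.005,0,0,0],
    [0.005,0,0,0],
    [-0.005,0,0,0],
    [0,0,0,0],
    [0,0,0,0],
  ],
  squeeze=3,
)

```text
clock: 38.25
eef_pos: [475.5, 271.8, 110.9]
eef_rot: [3.142, -0.0, 0.702]
wrist_force: [-0.2, -0.3, -3.0]
finger_gap: 63.6
finger_force: 3.0
```

move_arm(
  moves=[
    [0,0,0,0],
    [0,0,0,0],
    [0,0,-0.03,0],
    [0,0,-0.07,0],
    [0,0,-0.11,0],
    [0,0,-0.15,0],
    [0,0,-0.17,0],
    [0,0,-0.17,0],
  ],
  squeeze=20,
)

```text
clock: 39.05
eef_pos: [475.9, 271.9, 283.6]
eef_rot: [3.14, -0.005, 0.702]
wrist_force: [-1.0, 0.4, -2.8]
finger_gap: 64.1
finger_force: 20.0
```

Run:
```python
from h import *
tilt()
x,y=slot(-114,off=-12);print(x,y,plan(x,y,281,3.5))
```

```text
scene all [(190, [4.0, 8.0, 10.0]), (205, [7.0, 10.0, 13.0]), (220, [9.0, 12.0, 14.0]), (235, [11.0, 14.0, 16.0]), (250, [13.0, 16.0, 19.0]), (265, [15.0, 18.0, 20.0]), (280, [17.0, 20.0, 22.0]), (295, [-7.0, 7.0, 22.0])]
scene red [(190, [4.0, 8.0, 10.0]), (205, [7.0, 10.0, 13.0]), (220, [9.0, 12.0, 14.0]), (235, [11.0, 14.0, 16.0]), (250, [13.0, 16.0, 19.0]), (265, [15.0, 18.0, 20.0]), (280, [17.0, 20.0, 22.0]), (295, [-8.0, 19.0, 24.0])]
wrist all [(190, [7.0, 8.0, 8.0]), (205, [8.0, 9.0, 10.0]), (220, [10.0, 11.0, 12.0]), (235, [12.0, 13.0, 14.0]), (250, [14.0, 15.0, 16.0]), (265, [16.0, 17.0, 18.0]), (280, [19.0, 19.0, 20.0]), (295, [-5.0, 7.0, 20.0])]
wrist red [(190, [7.0, 8.0, 8.0]), (205, [8.0, 9.0, 10.0]), (220, [10.0, 11.0, 12.0]), (235, [12.0, 13.0, 14.0]), (250, [14.0, 15.0, 16.0]), (265, [16.0, 17.0, 18.0]), (280, [18.0, 19.0, 20.0]), (295, [-6.0, 19.0, 21.0])]
435.19025056096956 -201.2269510325554 [-0.335, 0.335, -0.001, 0.641]
```

move_arm(
  moves=[
    [-0.012,0.012,0,0.03],
    [-0.035,0.034,0,0.08],
    [-0.065,0.064,0,0.14],
    [-0.095,0.093,0,0.2],
    [-0.125,0.123,0,0.26],
    [-0.155,0.152,0,0.32],
    [-0.185,0.182,0,0.38],
    [-0.215,0.211,0,0.44],
    [-0.245,0.24,0,0.5],
    [-0.275,0.27,0,0.56],
    [-0.31,0.304,0,0.6],
    [-0.338,0.332,0,0.641],
  ],
)

```text
clock: 40.35
eef_pos: [429.7, -202.7, 279.3]
eef_rot: [-3.141, 0.002, 0.057]
wrist_force: [0.6, -0.0, -2.0]
finger_gap: 64.0
finger_force: 20.0
```

move_arm(
  moves=[
    [0,0,0,0],
    [0,0,0,0],
    [0,0,0.04,0],
    [0,0,0.08,0],
    [0,0,0.12,0],
    [0,0,0.15,0],
    [0,0,0.165,0],
    [0,0,0.165,0],
    [0,0,0.165,0],
  ],
)

```text
clock: 41.25
eef_pos: [431.5, -199.6, 116.1]
eef_rot: [-3.142, -0.0, 0.062]
wrist_force: [-0.4, -0.9, -1.2]
finger_gap: 64.1
finger_force: 20.0
```

Run:
```python
from h import *
x,y=slot(-114,off=-8);print(manip.read_state()['eef_pos'],plan(x,y,101,3.5))
```

```text
[ 431.45832577 -199.62620063  116.14891674] [-0.0, 0.002, 0.015, 0.001]
```

move_arm(
  moves=[
    [0,0,0.01,0],
    [0,0,0.015,0],
    [0,0,0.015,0],
    [0,0,0.015,0],
  ],
)

```text
clock: 41.65
eef_pos: [431.4, -200.2, 100.9]
eef_rot: [3.142, -0.0, 0.061]
wrist_force: [0.2, 0.1, -2.5]
finger_gap: 63.7
finger_force: 20.0
```

move_arm(
  moves=[
    [0,0,0,0],
    [0,0,0.003,0],
    [0,0,0.006,0],
    [0,0,0.009,0],
    [-0.003,0,0.01,0],
    [-0.006,0,0.011,0],
    [-0.009,0,0.011,0],
    [-0.012,0,0.011,0],
    [-0.012,0,0.011,0],
    [-0.012,0,0.011,0],
  ],
  squeeze=3,
)

```text
clock: 42.65
eef_pos: [419.2, -200.9, 89.6]
eef_rot: [-3.141, 0.0, 0.061]
wrist_force: [-0.1, -0.3, -1.7]
finger_gap: 63.9
finger_force: 3.0
```

Run:
```python
from h import *
print(manip.read_state()['eef_pos']);tilt()
```

```text
[ 419.22338052 -200.92182806   89.62414891]
scene all [(10, [15.0, 18.0, 68.0]), (25, [-11.0, 19.0, 64.0]), (40, [16.0, 19.0, 63.0]), (55, [15.0, 20.0, 66.0]), (70, [16.0, 20.0, 62.0]), (85, [17.0, 21.0, 62.0]), (100, [-5.0, 21.0, 65.0]), (115, [-4.0, 19.0, 64.0])]
scene red [(10, [15.0, 18.0, 21.0]), (25, [16.0, 19.0, 23.0]), (40, [16.0, 19.0, 21.0]), (55, [16.0, 19.0, 23.0]), (70, [16.0, 19.0, 22.0]), (85, [17.0, 20.0, 24.0]), (100, [18.0, 21.0, 33.0])]
wrist all [(10, [16.0, 16.0, 16.0]), (25, [-61.0, 17.0, 17.0]), (40, [17.0, 17.0, 17.0]), (55, [17.0, 18.0, 18.0]), (70, [18.0, 18.0, 18.0]), (85, [18.0, 19.0, 19.0]), (100, [-5.0, 14.0, 65.0]), (115, [-8.0, -6.0, 54.0])]
wrist red [(10, [16.0, 16.0, 16.0]), (25, [16.0, 17.0, 17.0]), (40, [17.0, 17.0, 17.0]), (55, [17.0, 18.0, 18.0]), (70, [18.0, 18.0, 18.0]), (85, [18.0, 19.0, 19.0]), (100, [-7.0, 19.0, 53.0]), (115, [-8.0, -6.0, 53.0])]
```

move_arm(
  moves=[
    [0,0,0,0],
    [0,0,0,0],
    [0,0,0,0],
    [0,0,0,0],
    [0,0,0,0],
    [0,0,-0.03,0],
    [0,0,-0.07,0],
    [0,0,-0.11,0],
    [0,0,-0.13,0],
    [0,0,-0.13,0],
  ],
  jaw=0.085,
)

```text
clock: 43.75
eef_pos: [420.3, -201.4, 222.4]
eef_rot: [3.139, -0.004, 0.061]
wrist_force: [0.4, 0.7, 0.8]
finger_gap: 85.1
finger_force: 0.0
```

Run:
```python
from h import *
standing()
for b in blobs(cam('top'),'red'): print(*b)
print(plan(479.3,150.3,220,48))
```

```text
standing [ 551.6 -192.2] [28.3 63.9] 3.9 113.3
standing [ 484.  -198.8] [27.  64.1] 3.5 113.3
standing [ 421.4 -199.8] [28.4 63.9] 3.5 113.2
[479.3 148.2  64.8  57.1  45.6  27.7 284. ] [477.7 147.4]
[371.3 331.8 102.7  58.2  52.5  27.6 380. ] [367.  322.8]
[0.081, -0.347, -0.001, -0.777]
```

All four sound ledgers stand. Next is the short one.

move_arm(
  moves=[
    [0.081,-0.347,0,-0.777],
    [0.081,-0.347,0,-0.777],
    [0.081,-0.347,0,-0.777],
    [0.081,-0.347,0,-0.777],
    [0.081,-0.347,0,-0.777],
    [0.081,-0.347,0,-0.777],
    [0.081,-0.347,0,-0.777],
    [0.081,-0.347,0,-0.777],
    [0.081,-0.347,0,-0.777],
    [0.081,-0.347,0,-0.777],
    [0.081,-0.347,0,-0.777],
  ],
)

```text
clock: 44.95
eef_pos: [479.1, 149.0, 219.4]
eef_rot: [-3.141, 0.001, 0.836]
wrist_force: [1.0, -0.3, -0.5]
finger_gap: 85.3
finger_force: 0.0
```

Run:
```python
from h import *
for b in blobs(cam('wrist'),'red'): print(*b)
for b in blobs(cam('wrist'),'blue'): print(*b)
print(manip.read_state()['eef_pos'],plan(479.3,150.0,2,48))
```

```text
[ 372.6  334.3  106.3   62.4   53.4   28.5 3923. ] [370.3 327.2]
[ 480.1  151.    69.5   60.    46.9   28.4 2854. ] [480.8 152.1]
[479.20875767 149.20984272 219.7173064 ] [0.001, -0.0, 0.218, -0.002]
```

move_arm(
  moves=[
    [0,0,0.05,0],
    [0,0,0.1,0],
    [0,0,0.15,0],
    [0,0,0.19,0],
    [0,0,0.208,0],
    [0,0,0.215,0],
    [0,0,0.215,0],
    [0,0,0.215,0],
  ],
)

```text
clock: 45.85
eef_pos: [479.9, 150.3, 6.0]
eef_rot: [3.14, -0.002, 0.837]
wrist_force: [-0.0, -0.6, -0.0]
finger_gap: 85.2
finger_force: 0.0
```

move_arm(
  moves=[
    [0,0,0,0],
    [0,0,0,0],
    [0,0,0,0],
    [0,0,0,0],
    [0,0,0,0],
    [0,0,0,0],
    [0,0,0,0],
  ],
  jaw=0.05,
  squeeze=25,
)

```text
clock: 46.55
eef_pos: [479.5, 150.4, 5.3]
eef_rot: [3.141, -0.001, 0.838]
wrist_force: [-1.7, -0.7, 6.8]
finger_gap: 63.6
finger_force: 25.0
```

move_arm(
  moves=[
    [0,0,-0.02,0],
    [0,0,-0.06,0],
    [0,0,-0.1,0],
    [0,0,-0.14,0],
    [0,0,-0.18,0],
    [0,0,-0.2,0],
    [0,0,-0.2,0],
  ],
)

```text
clock: 47.25
eef_pos: [480.1, 150.6, 207.3]
eef_rot: [3.139, -0.004, 0.838]
wrist_force: [0.3, -0.2, -1.8]
finger_gap: 64.2
finger_force: 25.0
```

Run:
```python
from h import *
print(plan(415,-422,205,0))
```

```text
[-0.469, 0.335, 0.002, 0.838]
```

move_arm(
  moves=[
    [-0.02,0.014,0,0.05],
    [-0.055,0.039,0,0.11],
    [-0.095,0.068,0,0.18],
    [-0.135,0.096,0,0.25],
    [-0.175,0.125,0,0.32],
    [-0.215,0.154,0,0.39],
    [-0.255,0.182,0,0.46],
    [-0.295,0.211,0,0.53],
    [-0.335,0.239,0,0.6],
    [-0.375,0.268,0,0.67],
    [-0.415,0.296,0,0.74],
    [-0.445,0.318,0,0.8],
  ],
)

```text
clock: 48.45
eef_pos: [416.4, -395.3, 202.4]
eef_rot: [-3.14, 0.002, 0.034]
wrist_force: [1.7, 0.3, -1.3]
finger_gap: 64.0
finger_force: 25.0
```

Run:
```python
from h import *
for i in range(3): c=cam('wrist')
for b in blobs(c,'blue'): print(*b)
print(manip.read_state()['eef_pos'],plan(415,-422,40,0))
```

```text
[ 4.7430e+02 -4.2490e+02  2.6660e+02  1.6740e+02  0.0000e+00  4.5000e+00
  3.0723e+04] [ 505.4 -429.5]
[ 416.61095632 -394.22928407  202.03372954] [-0.003, 0.028, 0.162, 0.035]
```

move_arm(
  moves=[
    [-0.003,0.02,0.02,0.035],
    [-0.003,0.028,0.05,0.035],
    [-0.003,0.028,0.09,0.035],
    [-0.003,0.028,0.13,0.035],
    [-0.003,0.028,0.16,0.035],
    [-0.003,0.028,0.175,0.035],
    [-0.003,0.028,0.185,0.035],
    [-0.003,0.028,0.189,0.035],
    [-0.003,0.028,0.189,0.035],
    [-0.003,0.028,0.189,0.035],
  ],
)

```text
clock: 49.6
eef_pos: [416.3, -421.6, 16.9]
eef_rot: [3.14, -0.001, 0.003]
wrist_force: [-0.5, -1.0, -1.8]
finger_gap: 63.8
finger_force: 25.0
```

move_arm(
  moves=[
    [0,0,0,0],
    [0,0,0,0],
    [0,0,0,0],
    [0,0,0,0],
    [0,0,0,0],
    [0,0,-0.04,0],
    [0,0,-0.09,0],
    [0,0,-0.14,0],
    [0,0,-0.19,0],
    [0,0,-0.2,0],
    [0,0,-0.2,0],
  ],
  jaw=0.085,
)

```text
clock: 50.7
eef_pos: [416.2, -421.7, 217.4]
eef_rot: [3.139, -0.002, 0.003]
wrist_force: [0.9, 0.1, -0.0]
finger_gap: 84.7
finger_force: 0.0
```

Run:
```python
from h import *
c=cam('wrist');cv2.imwrite('pics/w3.png',c['frame'])
for b in blobs(cam('wrist'),'red'): print(*b)
for b in blobs(cam('top'),'red'): print(*b)
a=np.radians(52.9);x,y=372.3-8*np.cos(a),333.5-8*np.sin(a)
print(x,y,plan(x,y,220,52.9))
```

```text
[ 594.1 -192.8   61.     2.1   93.2   34.1  721. ] [ 594.1 -191.1]
[ 564.5 -194.8   56.3    2.7   94.2  114.6  195. ] [ 564.8 -197.4]
[ 539.1 -194.5   62.8    3.6   93.8   86.  1388. ] [ 538.2 -198.2]
[ 497.2 -198.2   58.5    1.5   93.5  114.8  109. ] [ 497.4 -201.7]
[ 472.6 -208.1   40.     2.1   93.   114.6   95. ] [ 472.6 -208.4]
[ 416.3 -419.9   70.5   61.1  180.    32.4 3041. ] [ 417.4 -419.4]
[ 434.3 -200.5   59.3    1.9   93.6   79.3  843. ] [ 434.8 -200.1]
[ 401.3 -194.2   71.3   16.7  116.4  114.5   69. ] [ 407.7 -209.8]
[370.6 332.6 101.7  59.3  53.   27.6 371. ] [366.6 323.3]
367.4743360980377 327.1193285693982 [-0.046, -0.748, -0.006, -0.921]
```

View pics/w3.png

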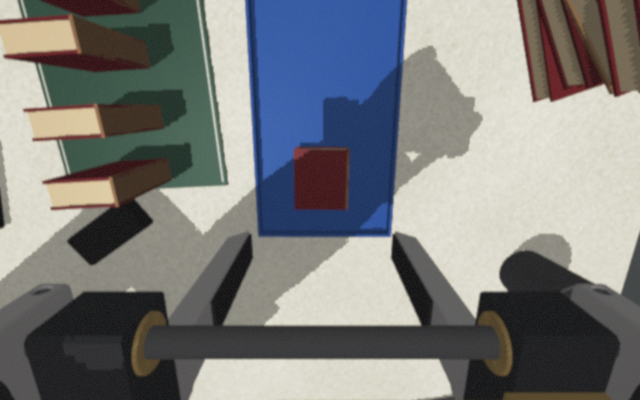

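Image: the short ledger lies flat in the tray at (322,178), and the standing ledgers at left are undisturbed. Now the torn one.

move_arm(
  moves=[
    [-0.046,-0.748,0,-0.921],
    [-0.046,-0.748,0,-0.921],
    [-0.046,-0.748,0,-0.921],
    [-0.046,-0.748,0,-0.921],
    [-0.046,-0.748,0,-0.921],
    [-0.046,-0.748,0,-0.921],
    [-0.046,-0.748,0,-0.921],
    [-0.046,-0.748,0,-0.921],
    [-0.046,-0.748,0,-0.921],
    [-0.046,-0.748,0,-0.921],
    [-0.046,-0.748,0,-0.921],
    [-0.046,-0.748,0,-0.921],
  ],
)

```text
clock: 52.05
eef_pos: [376.1, 179.4, 214.4]
eef_rot: [-3.14, 0.002, 0.924]
wrist_force: [1.5, 0.1, -0.5]
finger_gap: 85.2
finger_force: 0.0
```

Run:
```python
from h import *
for i in range(2): c=cam('wrist')
for b in blobs(c,'red'): print(*b)
print(manip.read_state()['eef_pos'],plan(367.5,327.1,219,52.9))
```

```text
[ 372.8  334.4  107.1   62.8   52.7   28.5 4698. ] [371.3 327.6]
[375.67262144 181.80308942 214.10356709] [0.112, -0.093, -0.005, 0.007]
```

move_arm(
  moves=[
    [0.03,-0.025,0,0],
    [0.065,-0.055,0,0],
    [0.1,-0.083,0,0],
    [0.111,-0.092,0,0],
    [0.111,-0.092,0.05,0],
    [0.111,-0.092,0.1,0],
    [0.111,-0.092,0.14,0],
    [0.111,-0.092,0.16,0],
    [0.111,-0.092,0.16,0],
    [0.111,-0.092,0.16,0],
  ],
)

```text
clock: 53.15
eef_pos: [371.0, 320.9, 55.9]
eef_rot: [-3.141, 0.001, 0.923]
wrist_force: [-0.3, -0.3, -0.0]
finger_gap: 85.0
finger_force: 0.0
```

Run:
```python
from h import *
a=np.radians(52.8)
print(manip.read_state()['eef_pos'],plan(372.2-8*np.cos(a),333.6-8*np.sin(a),5,52.8))
```

```text
[371.03488571 320.92841201  55.89705043] [0.003, -0.007, 0.051, 0.002]
```

move_arm(
  moves=[
    [0.003,-0.007,0,0],
    [0.003,-0.007,0.03,0],
    [0.003,-0.007,0.045,0],
    [0.003,-0.007,0.051,0],
    [0.003,-0.007,0.051,0],
    [0.003,-0.007,0.051,0],
  ],
)

```text
clock: 53.75
eef_pos: [367.5, 328.7, 5.9]
eef_rot: [3.141, -0.002, 0.924]
wrist_force: [-0.5, -0.2, -0.5]
finger_gap: 85.1
finger_force: 0.0
```

move_arm(
  moves=[
    [0,0,0,0],
    [0,0,0,0],
    [0,0,0,0],
    [0,0,0,0],
    [0,0,0,0],
    [0,0,0,0],
    [0,0,0,0],
  ],
  jaw=0.05,
  squeeze=25,
)

```text
clock: 54.45
eef_pos: [367.2, 328.3, 5.1]
eef_rot: [3.141, -0.0, 0.924]
wrist_force: [-1.2, -1.7, 6.8]
finger_gap: 63.6
finger_force: 25.0
```

move_arm(
  moves=[
    [0,0,-0.02,0],
    [0,0,-0.06,0],
    [0,0,-0.1,0],
    [0,0,-0.14,0],
    [0,0,-0.18,0],
    [0,0,-0.2,0],
    [0,0,-0.2,0],
  ],
)

```text
clock: 55.15
eef_pos: [367.7, 328.7, 207.1]
eef_rot: [3.14, -0.004, 0.924]
wrist_force: [-0.3, 0.7, -2.4]
finger_gap: 63.7
finger_force: 25.0
```

Run:
```python
from h import *
print(plan(532,-423,205,0))
```

```text
[-0.501, 0.584, 0.002, 0.924]
```

move_arm(
  moves=[
    [-0.016,0.011,0,0.05],
    [-0.045,0.032,0,0.1],
    [-0.082,0.058,0,0.15],
    [-0.12,0.084,0,0.21],
    [-0.158,0.111,0,0.27],
    [-0.196,0.138,0,0.33],
    [-0.234,0.164,0,0.39],
    [-0.272,0.191,0,0.45],
    [-0.31,0.218,0,0.51],
    [-0.348,0.245,0,0.57],
    [-0.386,0.271,0,0.63],
    [-0.417,0.293,0,0.69],
  ],
  squeeze=40,
)

```text
clock: 56.35
eef_pos: [348.3, -183.1, 203.1]
eef_rot: [-3.14, 0.002, 0.23]
wrist_force: [0.1, 0.1, -2.0]
finger_gap: 63.5
finger_force: 40.0
```

Run:
```python
from h import *
print(manip.read_state()['eef_pos'],plan(390,-380,205,0),plan(535,-423,205,0))
```

```text
[ 348.29500405 -183.12900919  203.07584434] [-0.004, 0.201, -0.002, 0.23] [0.127, 0.276, -0.002, 0.23]
```

move_arm(
  moves=[
    [-0.001,0.04,0,0.06],
    [-0.002,0.08,0,0.12],
    [-0.003,0.12,0,0.18],
    [-0.004,0.16,0,0.23],
    [-0.004,0.2,0,0.23],
    [0.03,0.22,0,0.23],
    [0.065,0.24,0,0.23],
    [0.1,0.26,0,0.23],
    [0.12,0.272,0,0.23],
    [0.127,0.276,0,0.23],
    [0.127,0.276,0,0.23],
    [0.127,0.276,0,0.23],
  ],
)

```text
clock: 57.55
eef_pos: [536.0, -420.1, 203.9]
eef_rot: [-3.141, 0.001, 0.004]
wrist_force: [-1.5, 0.0, -1.5]
finger_gap: 63.7
finger_force: 40.0
```

Run:
```python
from h import *
held();print(manip.read_state()['eef_pos'],plan(535,-423,11,0))
```

```text
wrist 14852 a [-38.   5.  49.] z [202. 227. 228.]
[(-50, 227), (-30, 227), (-10, 227), (10, 226), (30, 226)]
scene 556 a [-108.   -4.   48.] z [  8. 212. 230.]
[(-110, 31), (-90, 21), (-50, 224), (-30, 224), (-10, 227), (10, 220), (30, 220)]
top 137 a [-109.  -76.   50.] z [  8.  32. 229.]
[(-110, 31), (-90, 31), (-50, 225), (30, 227)]
[ 536.14334695 -420.31992819  205.13501071] [-0.001, 0.003, 0.194, 0.003]
```

move_arm(
  moves=[
    [0,0.003,0.04,0],
    [0,0.003,0.09,0],
    [0,0.003,0.13,0],
    [0,0.003,0.16,0],
    [0,0.003,0.175,0],
    [0,0.003,0.185,0],
    [0,0.003,0.191,0],
    [0,0.003,0.193,0],
    [0,0.003,0.193,0],
  ],
)

```text
clock: 58.6
eef_pos: [537.3, -423.6, 12.7]
eef_rot: [3.141, -0.001, 0.004]
wrist_force: [0.1, 0.3, -1.0]
finger_gap: 63.5
finger_force: 40.0
```

move_arm(
  moves=[
    [0,0,0,0],
    [0,0,0,0],
    [0,0,0,0],
    [0,0,0,0],
    [0,0,0,0],
    [0,0,-0.04,0],
    [0,0,-0.09,0],
    [0,0,-0.14,0],
    [0,0,-0.19,0],
    [0,0,-0.21,0],
    [0,0,-0.21,0],
  ],
  jaw=0.085,
)

```text
clock: 59.7
eef_pos: [537.7, -423.9, 225.9]
eef_rot: [3.137, -0.005, 0.004]
wrist_force: [0.0, 0.0, 0.6]
finger_gap: 84.9
finger_force: 0.0
```

Run:
```python
from h import *
c=cam('wrist');cv2.imwrite('pics/w4.png',c['frame'])
c=cam('top');cv2.imwrite('pics/t4.png',c['frame'][60:300,150:520])
P=cloud(c);k=(P[...,2]>160)&(P[...,2]<180)&(abs(P[...,0]-655)<50)&(abs(P[...,1]+22)<50);print(k.sum(),np.median(P[k],0) if k.any() else 0)
c=cam('scene');P=cloud(c);k=(P[...,2]>164)&(P[...,2]<178)&(abs(P[...,0]-655)<40)&(abs(P[...,1]+22)<40)&(c['frame'].min(-1)>110);print(k.sum(),P[k].mean(0),P[k].min(0),P[k].max(0))
```

```text
100 [654.84191941 -22.63381832 168.84856922]
101 [658.34254599 -21.42578289 169.02759405] [638.76578337 -42.23467897 164.01305676] [673.46523883  -5.75104843 172.99076301]
```

View pics/w4.png

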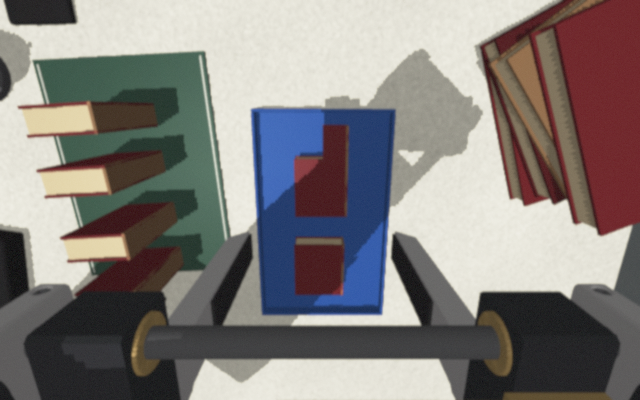

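View pics/t4.png

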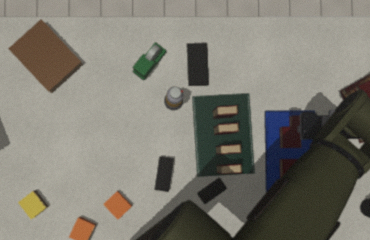

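Both damaged ledgers lie flat in the tray at (320,170) and (320,267), and all four ledgers stand in their row. Now the cap, with the fingers closed.

Run:
```python
from h import *
print(plan(656,-21.8,226,0))
```

```text
[0.121, -0.401, -0.006, 0.004]
```

move_arm(
  moves=[
    [0.121,-0.401,-0.006,0.004],
    [0.121,-0.401,-0.006,0.004],
    [0.121,-0.401,-0.006,0.004],
    [0.121,-0.401,-0.006,0.004],
    [0.121,-0.401,-0.006,0.004],
    [0.121,-0.401,-0.006,0.004],
    [0.121,-0.401,-0.006,0.004],
    [0.121,-0.401,-0.006,0.004],
    [0.121,-0.401,-0.006,0.004],
    [0.121,-0.401,-0.006,0.004],
    [0.121,-0.401,-0.006,0.004],
    [0.121,-0.401,-0.006,0.004],
  ],
  jaw=0,
  squeeze=20,
)

```text
clock: 61.05
eef_pos: [656.1, -23.4, 227.1]
eef_rot: [3.141, 0.001, -0.002]
wrist_force: [-0.7, 0.0, 0.6]
finger_gap: 0.2
finger_force: 0.0
```

Run:
```python
from h import *
for i in range(3): c=cam('wrist')
s=manip.read_state();print(s['eef_pos'],s['wrist_force'],s['finger_gap'],plan(656,-21.8,176,0))
```

```text
[656.20678573 -23.09140882 227.65289009] [ 0.32864814  0.03383043 -0.10345457] 0.3778160270717652 [-0.0, -0.001, 0.052, -0.002]
```

move_arm(
  moves=[
    [0,-0.001,0.02,0],
    [0,-0.001,0.04,0],
    [0,-0.001,0.05,0],
    [0,-0.001,0.052,0],
    [0,-0.001,0.054,0],
    [0,-0.001,0.056,0],
    [0,-0.001,0.058,0],
    [0,-0.001,0.06,0],
    [0,-0.001,0.062,0],
    [0,-0.001,0.062,0],
    [0,-0.001,0.062,0],
  ],
)

```text
clock: 62.3
eef_pos: [656.7, -20.8, 166.2]
eef_rot: [3.142, -0.001, -0.0]
wrist_force: [0.7, -0.5, 4.8]
finger_gap: 0.6
finger_force: 2.3
```

move_arm(
  moves=[
    [0,0,0.001,0],
    [0,0,0.002,0],
    [0,0,0.003,0],
    [0,0,0.004,0],
    [0,0,0.0045,0],
    [0,0,0.0045,0],
    [0,0,0.0045,0],
  ],
)

```text
clock: 63.0
eef_pos: [656.7, -20.8, 162.3]
eef_rot: [3.141, -0.001, -0.0]
wrist_force: [-0.9, -0.7, 9.9]
finger_gap: 0.6
finger_force: 4.8
```

move_arm(
  moves=[
    [0,0,0.0005,0],
    [0,0,0.001,0],
    [0,0,0.001,0],
    [0,0,0.001,0],
  ],
)

```text
clock: 63.4
eef_pos: [656.8, -20.8, 162.1]
eef_rot: [3.141, -0.002, -0.0]
wrist_force: [-4.3, -1.0, 15.1]
finger_gap: 0.3
finger_force: 7.8
```

On the stop: z is steady at 162 and the force is rising past the spring's. Retracting and checking.

move_arm(
  moves=[
    [0,0,-0.005,0],
    [0,0,-0.01,0],
    [0,0,-0.02,0],
    [0,0,-0.05,0],
    [0,0,-0.09,0],
    [0,0,-0.11,0],
    [0,0,-0.11,0],
    [0,0,-0.11,0],
  ],
)

```text
clock: 64.2
eef_pos: [656.1, -20.7, 269.3]
eef_rot: [-3.141, 0.001, -0.0]
wrist_force: [-0.2, 0.7, -0.4]
finger_gap: 0.0
finger_force: 0.0
```

Run:
```python
from h import *
standing('wrist')
c=cam('scene');P=cloud(c);k=(P[...,2]>158)&(P[...,2]<178)&(abs(P[...,0]-655)<25)&(abs(P[...,1]+22)<25)&(c['frame'].min(-1)>110);print(k.sum(),np.percentile(P[k][:,2],[50,90]))
cv2.imwrite('pics/s5.png',c['frame'])
```

```text
standing [ 608.1 -189.7] [29.2 65.4] 3.5 112.8
standing [ 551.7 -192.1] [29.4 64.9] 3.8 112.7
standing [ 487.2 -198.7] [24.2 64.7] 3.5 112.3
standing [ 416.6 -200. ] [20.9 64.6] 4.2 112.7
100 [168.5404632  171.49486765]
```

View pics/s5.png

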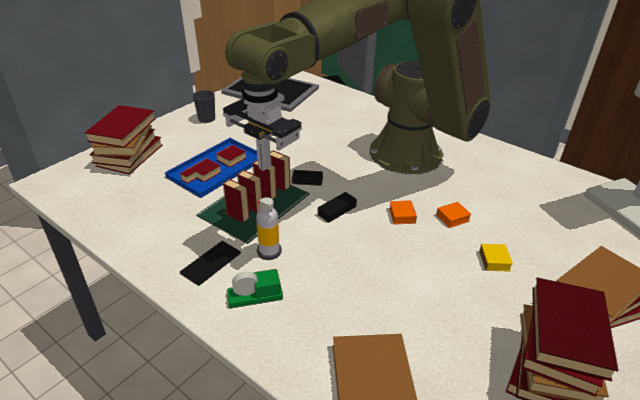

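The scene shows four ledgers standing on the board near (258,185), both damaged ones in the tray near (215,163), and the cap back up at (266,203).

```bash
python3 -c "
from cell import manip
print(manip.sign_off())"
```

```text
the job is handed in; nothing more can be done
None
```

The job is handed in: four sound ledgers stand apart on the green board, the torn and short ones lie flat in the blue tray, and the spray cap was pressed fully down and came back up.

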